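Tidy the worktop things into their fitted trays

ROBOT

A 6-joint arm with a two-finger parallel gripper is mounted at the origin on a cart in front of the work surface, level with it; the furniture and walls round the work are solid. World frame = base frame: x ahead of the robot, y to its left, z up, the work surface at z = 0. Lengths are in m, angles in degrees, forces in N, time in s.
With the tool pointing down it reaches from about 0.25 to 0.725 m from the base axis. Payload 9.7 kg.
Tool frame: the origin (TCP) lies midway between the tips of the shut fingers; the grasp point (between the pads) lies 19 mm behind it (bot.pinch_z is the distance from the TCP to the grasp point, in m); z points along the fingers, y is the direction in which the jaws open and shut (so a half turn about z gives the same grasp; the last joint's range is limited). The gripper opens to 85 mm and grips with 20 to 120 N. Pads are 22 mm wide; open, the fingers measure 114 mm over their backs; the gripper's body (76 mm by 85 mm) begins 54 mm behind the grasp point. The pads swing forward as they close: fully open they stand 13 mm farther back than shut.
Start: joints at [-69.271, 4.979, 10.078, 95.1, 0, 90], TCP at [0.195, -0.514, 0.231] pointing down, gripper open.
Joint ranges: [-179.16, 179.16], [-48.56, 103.87], [-65.8, 70.77], [-126.05, 130.52], [-82.76, 87.17], [-180, 180]. Speed limits (degrees/s): [127.2, 127.2, 147.25, 180, 180, 180].

INTERFACE

Orientations are given as [roll, pitch, yaw] about the fixed x, y, z axes, in that order (R = Rz(yaw) Ry(pitch) Rx(roll)).
In Python, from workcell import bot, imaging gives the robot as it stands.
- The arm moves only by the tool servo_tool, never from a script. Its argument "moves" is a list that holds one entry, the list of rows, each a list of 7 numbers: the turn, a rotation vector about the tool's x, y, z in rad, then the shift along the tool's x, y, z in cm, then the finger opening in cm, from 0 to 8.54. A call has 1 to 12 rows; each row shifts and turns the pose as measured when the row begins, along the tool's axes as they then stand; what a row does not reach is not made up. A row lasts 1/12 s, in which the tool goes at most 41.7 mm and 7.16 degrees, less where a joint would pass 70% of its speed; a pose out of reach is approached as far as the arm can. A call is refused whole if a number of a shift passes 4.17 or a number of a turn 0.125, either way. A call with a gripper value outside its range is refused whole. The fingers move at their own pace and stop on an object; "force" is the grip in N (left out, the last holds). Time passes only in rows, so rows that do not move let the fingers close. It gives the time, the measured TCP pose, the force and the opening at its end, in the units of the state.
- bot.get_obs(): the state, without advancing time (a new reading comes with each control period).
- imaging.camera(name): name is "side" or "top"; returns the picture (480x640x3 uint8, blue, green, red); there is no depth.
- imaging.calibration(name): a dict with "fx", "fy", "cx", "cy" (pixels), "D" ([k1, k2, p1, p2, k3] as OpenCV has them; the pictures are not rectified), "camera_from_world" (4x4, takes a point from world to camera coordinates). Camera axes: x right, y down, z forward; pixel columns grow to the right and rows downward; lengths in m; the calibration is good to about 2 mm. A picture is of the moment at which its call begins. calibration takes no time and is no camera call.
- bot.job_done(): hands the job in, once; it reports no verdict.
The state is a dict: "time": time; "q": joint angles; "qd": joint speeds; "joint_efforts": joint torques, N m; "ee_pos": TCP position; "tcp_rot": TCP orientation; "wrist_force": force on the tool from outside, world axes, zero at the start; "torque": the same for the moment, N m; "opening": finger opening in m.
Only numpy, scipy, OpenCV 4.12 (cv2) and the standard library are available. Lean on these libraries where they do the work, as an engineer would, in place of code of your own. Each camera call takes 0.05 s, during which the arm holds its last target.

TASK

Put the spreading knife, the bottle opener, the matchbox and the kitchen timer away, each flat in the wooden tray whose recess is made for its size and shape. Leave the garlic and the coffee capsule where they are.

Things in the scene. Friction and masses are not known exactly. Their poses are not given: they have to be found in the camera images.
- spreader: Spreading knife lying flat, 194 long: pale wooden handle and a blunt flat steel blade 20 wide with a round end. Origin: middle of its length and width, on its underside; x along its length towards the blade, z up. Handle (18 wide, 14 high, straight sides) from x = -97 to +20: grip across it at the origin. Steel part thin, at the handle's mid-height.
- opener: Bottle opener lying flat, 130 long: pale wooden handle and a steel ring 28 across at the end. Origin: middle of its length and width, on its underside; x along its length towards the ring, z up. Handle (18 wide, 14 high, straight sides) from x = -65 to +20: grip across it at the origin. Steel part thin, at the handle's mid-height.
- matchbox: Matchbox lying flat, 37 (x) x 54 (y, its long side) x 14 high. Origin: centre of its underside; z up.
- timer: Round wind-up kitchen timer, white top on a grey foot, 62 in diameter, 43 high, standing upright (its top ring does not turn here). Origin: centre of its underside; z up.
- spreader_tray: Plain brown wooden tray fixed to the worktop: floor 3 mm thick, rim 5 mm thick whose top is 9 mm above the worktop. The longest tray: recess 207 x 40 (outside 217 x 50); the middle 80 mm of each long rim is cut away for fingers, down to the floor. Origin: centre of its underside, on the worktop; z up; x along its length.
- opener_tray: Plain brown wooden tray fixed to the worktop: floor 3 mm thick, rim 5 mm thick whose top is 9 mm above the worktop. The middling long tray: recess 144 x 41 (outside 154 x 51); the middle 70 mm of each long rim is cut away for fingers, down to the floor. Origin: centre of its underside, on the worktop; z up; x along its length.
- matchbox_tray: Plain brown wooden tray fixed to the worktop: floor 3 mm thick, rim 5 mm thick whose top is 9 mm above the worktop. The short oblong tray: recess 68 x 51 (outside 78 x 61); the middle 44 mm of each long rim is cut away for fingers, down to the floor. The matchbox's long side goes along its x. Origin: centre of its underside, on the worktop; z up; x along its length.
- timer_tray: Plain brown wooden tray fixed to the worktop: floor 3 mm thick, rim 5 mm thick whose top is 9 mm above the worktop. The round tray: recess 76 in diameter (outside 86), unbroken rim. Origin: centre of its underside, on the worktop; z up.
- garlic: Loose garlic bulb, about 60 across and 58 high, not part of the job. Origin: centre of its underside.
- pod: Loose brown coffee capsule standing on its rim, 54 in diameter, 31 high, not part of the job. Origin: centre of its underside.

How it is judged:
By the outcome, as a careful person would: the job done as asked, in the order asked, and still so for the second after the job is handed in, with the robot touching nothing.
It also fails if it takes over 104 s, if anything falls off the work surface, if the arm or the gripper's body presses on something with over 40 N, if the wrist force passes 120 N, or if a joint passes its speed limit or range.

## Working session

There is one attempt and no reset: what is moved stays moved. The work goes in short steps, Python scripts to look and compute and a tool call to move; the robot and the scene stay as the last step left them, time stands still between calls to the robot, and variables do not carry over. Pictures are saved under pics/ and viewed, and the job is handed in when it is done.

Besides the shell and the picture viewer there is one more tool, called after "Call:" as name(argument=value, ...), one argument or row to a line, values as JSON. servo_tool: Moves the arm, as the interface text tells. Its arguments: {"type":"object","properties":{"moves":{"type":"array","items":{"type":"array","items":{"type":"array","items":{"type":"number"}}}},"force":{"type":"number"}},"required":["moves"]}

```bash
ls; mkdir -p pics
python3 - <<'E'
from workcell import bot, imaging
import cv2
for n in ("top","side"):
    cv2.imwrite(f"pics/{n}0.png",imaging.camera(n))
    print(n,imaging.calibration(n))
print(bot.get_obs(), bot.pinch_z)
E
```

```text
pics
top {'fx': 618.5201166636285, 'fy': 618.5201166636285, 'cx': 311.4511030228597, 'cy': 246.4596935009519, 'D': array([-0.13406431,  0.        ,  0.        ,  0.        ,  0.        ]), 'camera_from_world': array([[-0.01986403, -0.9997852 , -0.00591319,  0.02577326],
       [-0.99204444,  0.02044491, -0.12421692,  0.54034732],
       [ 0.12431113,  0.00339869, -0.99223747,  0.85804604],
       [ 0.        ,  0.        ,  0.        ,  1.        ]])}
side {'fx': 540.6344842973959, 'fy': 540.6344842973959, 'cx': 317.78496436770445, 'cy': 244.32336091332346, 'D': array([-0.07984311,  0.        ,  0.        ,  0.        ,  0.        ]), 'camera_from_world': array([[ 0.48928236,  0.87207162, -0.00968838, -0.26860907],
       [ 0.62150837, -0.35645221, -0.69761678, -0.30890657],
       [-0.61182523,  0.33531018, -0.71640559,  1.23337294],
       [ 0.        ,  0.        ,  0.        ,  1.        ]])}
{'time': 0.1, 'q': array([-6.92728663e+01,  5.00716253e+00,  1.00369127e+01,  9.51000017e+01,
       -1.42480681e-03,  8.99991339e+01]), 'qd': array([0.0163255 , 0.00078778, 0.10869112, 0.00354775, 0.02579951,
       0.04337212]), 'joint_efforts': array([-9.72671842e-05, -5.21562445e+01,  4.65652263e+01,  1.60466979e-02,
        1.00354512e-04,  3.41105567e-05]), 'ee_pos': array([ 0.19456936, -0.51419635,  0.23064287]), 'tcp_rot': array([-1.79929748e+02,  1.42374379e-03,  2.07280015e+01]), 'wrist_force': array([ 0.68171587,  0.30390316, -0.47548934]), 'torque': array([ 0.02827515,  0.00363113, -0.03412324]), 'opening': 0.08514963663524512} 0.0187
```

View pics/top0.png

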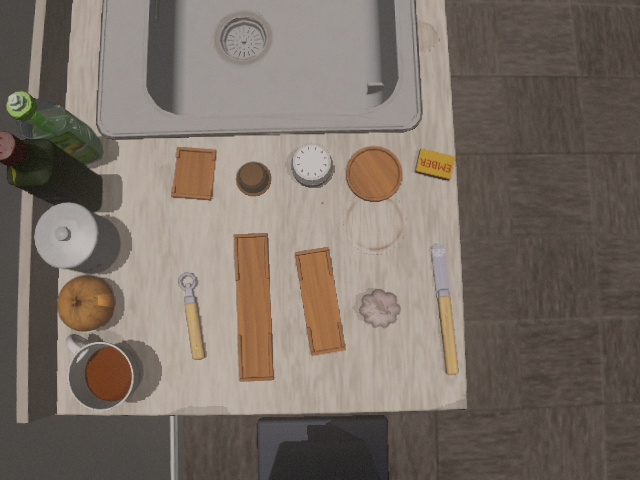

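View pics/side0.png

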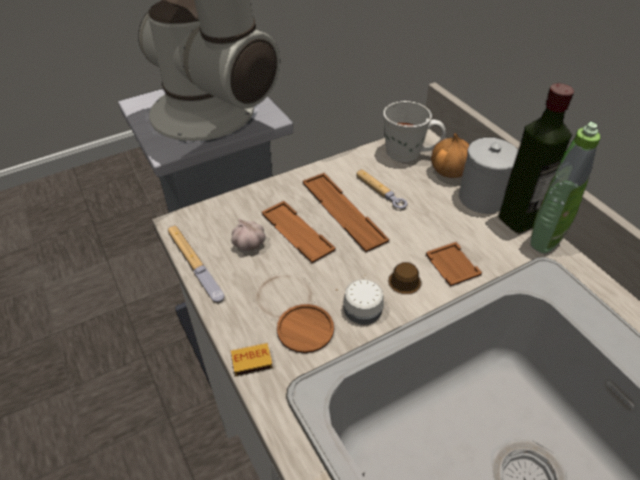

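Top view: image up is +x and left is +y. It shows the spreader at (445,310), opener at (192,320), matchbox at (436,164) and timer at (312,165). The trays are at (254,307) long, (320,300) middling, (194,173) short and (374,174) round. The garlic is at (380,309) and the pod at (253,178).

```bash
cat > h.py <<'E'
import numpy as np, cv2
from workcell import bot, imaging
def cal(n):
    c=imaging.calibration(n); K=np.array([[c['fx'],0,c['cx']],[0,c['fy'],c['cy']],[0,0,1]]); return K,np.array(c['D']),c['camera_from_world']
def p2w(n,px,z):
    K,D,T=cal(n); u=cv2.undistortPoints(np.array(px,float).reshape(-1,1,2),K,D).reshape(-1,2)
    d=np.c_[u,np.ones(len(u))]@T[:3,:3]; o=-T[:3,:3].T@T[:3,3]
    return o+d*((z-o[2])/d[:,2])[:,None]
def w2p(n,P):
    K,D,T=cal(n); r,_=cv2.Rodrigues(T[:3,:3]); return cv2.projectPoints(np.array(P,float).reshape(-1,1,3),r,T[:3,3],K,D)[0].reshape(-1,2)
def rect(n,mask,z):
    cs,_=cv2.findContours(mask,cv2.RETR_EXTERNAL,cv2.CHAIN_APPROX_NONE)
    out=[]
    for c in cs:
        if cv2.contourArea(c)<80: continue
        w=p2w(n,c.reshape(-1,2),z)[:,:2]*1000
        (cx,cy),(a,b),t=cv2.minAreaRect(w.astype(np.float32))
        if a<b: a,b,t=b,a,t+90
        M=cv2.moments(c)
        out.append((M['m10']/M['m00'],M['m01']/M['m00'],cx,cy,a,b,(t+90)%180-90))
    return out
E
cat > m.py <<'E'
from h import *
for n in("top","side"):
    im=cv2.imread(f"pics/{n}0.png"); hsv=cv2.cvtColor(im,cv2.COLOR_BGR2HSV)
    for nm,lo,hi,z in(("brown",(5,110,60),(14,255,220),.009),("yellow",(15,100,90),(30,255,255),.014)):
        m=cv2.inRange(hsv,lo,hi); m=cv2.morphologyEx(m,cv2.MORPH_CLOSE,np.ones((3,3)))
        print(n,nm)
        for r in rect(n,m,z): print(np.round(r,1))
    for p in ((308,180),(250,280),(445,330),(194,330),(440,255),(436,158),(312,155),(335,162),(380,309)): 
        if n=="top": print(p,hsv[p[1],p[0]])
E
python3 m.py
```

```text
top brown
[108.1 374.2 360.9 320.3  78.   68.8  -0. ]
[ 89.2 298.6 466.6 352.3  81.3  78.5  13.3]
[319.5 300.8 464.    4.6 152.6  50.3   8.1]
[253.3 307.1 457.3 102.3 215.6  49.5   1.8]
[250.4 174.2 656.  103.2  31.9  31.   88.6]
[ 434.9  164.9  664.8 -175.3   46.7   10.7   74.8]
[373.7 173.4 653.1 -81.   83.4  82.1  88.9]
[193.8 172.8 660.6 191.6  77.5  60.9  -6.2]
top yellow
[194.1 330.6 422.7 189.   81.5  16.6   8.3]
[ 447.7  335.4  409.1 -181.2  113.1   17.4    4.6]
[ 82.9 303.3 464.7 356.8  80.2  79.9  68. ]
[251.8 174.2 650.3 100.2  50.6  44.5 -79.8]
[ 435.   163.5  665.5 -174.4   55.    36.5   74.8]
(308, 180) [ 13  28 109]
(250, 280) [ 13 137 145]
(445, 330) [ 18 106 186]
(194, 330) [ 18 101 190]
(440, 255) [171  10 180]
(436, 158) [ 21 176 178]
(312, 155) [ 11  11 190]
(335, 162) [ 14  36 170]
(380, 309) [  9  50 147]
side brown
[305.  328.1 657.8 -82.6  84.4  82.8 -29.7]
[452.5 263.7 664.9 189.5  78.   61.9  -6.3]
[297.9 231.5 468.3   2.9 154.4  51.6   8. ]
[345.4 212.4 462.2 100.5 216.5  50.5   2.1]
[450.1 156.5 426.5 375.9 150.6  68.1 -46.1]
side yellow
[ 250.8  357.2  668.  -174.2   54.3   38.3   74.1]
[406.  269.6 641.8 111.1  30.3  30.3  84.2]
[ 184.3  247.   411.8 -183.1  110.7   16.3    4.3]
[372.2 181.9 427.8 185.7  79.3  19.5   9.4]
[450.2 152.8 425.4 375.5 105.1  66.3 -44.1]
```

Run:
```python
from h import *
print("bottle base side, detergent, pot, mug", p2w("side",[(520,228),(548,250),(487,210),(405,160)],0).round(3).tolist())
print(p2w("top",[(102,200),(100,155),(110,250)],0).round(3).tolist())
# timer top circle
for n,box in(("top",(285,140,340,190)),("side",(335,272,392,325))):
    im=cv2.imread(f"pics/{n}0.png"); x0,y0,x1,y1=box
    cv2.imwrite(f"pics/tm_{n}.png",cv2.resize(im[y0:y1,x0:x1],None,fx=8,fy=8,interpolation=cv2.INTER_NEAREST))
    hsv=cv2.cvtColor(im,cv2.COLOR_BGR2HSV); m=np.zeros(im.shape[:2],np.uint8)
    m[y0:y1,x0:x1]=cv2.inRange(hsv,(0,0,165),(180,40,255))[y0:y1,x0:x1]
    for r in rect(n,m,.043): print(n,np.round(r,1))
im=cv2.imread("pics/top0.png")
cv2.imwrite("pics/sp.png",cv2.resize(im[235:385,420:470],None,fx=4,fy=4,interpolation=cv2.INTER_NEAREST))
cv2.imwrite("pics/op.png",cv2.resize(im[265:365,170:215],None,fx=5,fy=5,interpolation=cv2.INTER_NEAREST))
```

```text
bottle base side, detergent, pot, mug [[0.654, 0.355, 0.0], [0.718, 0.358, 0.0], [0.588, 0.335, 0.0], [0.389, 0.293, 0.0]]
[[0.624, 0.336, 0.0], [0.695, 0.342, 0.0], [0.546, 0.321, 0.0]]
top [313.3 161.5 660.   11.7  79.1  73.4  88.8]
side [362.4 292.  673.9   7.6  98.4  84.2 -30.5]
```

View pics/tm_top.png

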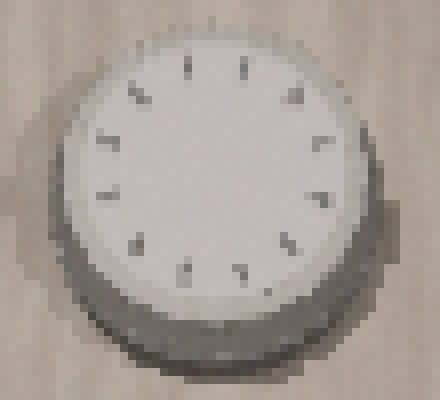

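View pics/sp.png

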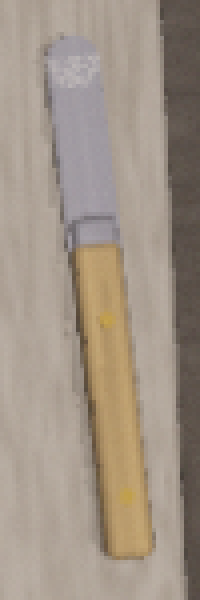

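View pics/op.png

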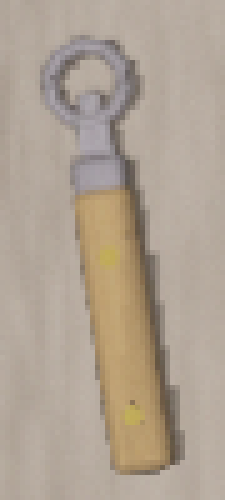

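Run:
```python
from h import *
W=lambda p,z:p2w("top",[p],z)[0]*1000
a=W((452.5,374),.010);t=W((438,244.2),.007);b=W((444.5,296),.014)
d=t-a;print("spr",a,t,b,np.hypot(*d[:2]),np.degrees(np.arctan2(d[1],d[0])),(a+t)/2)
a=W((198.6,359),.010);t=W((187.6,272.6),.007);b=W((191,303.4),.014)
d=t-a;print("op",a,t,b,np.hypot(*d[:2]),np.degrees(np.arctan2(d[1],d[0])),(a+t)/2)
print("timer",W((311.9,162.2),.042))
print("garlic",W((380,309),.03),"pod",W((253,178),.02))
```

```text
spr [ 351.88076267 -187.23285491   10.        ] [ 543.61810985 -174.01670151    7.        ] [ 465.93306081 -178.9160486    14.        ] 192.1922917704736 3.9430710664514037 [ 447.74943626 -180.62477821    8.5       ]
op [381.3369612  183.18004358  10.        ] [508.72062856 199.93754429   7.        ] [462.64882735 193.37527682  14.        ] 128.4811758247118 7.494306560051957 [445.02879488 191.55879393   8.5       ]
timer [663.40667508  11.69548257  42.        ]
garlic [448.88798888 -81.58615524  30.        ] pod [647.06006897  99.91677461  20.        ]
```

View pics/tm_side.png

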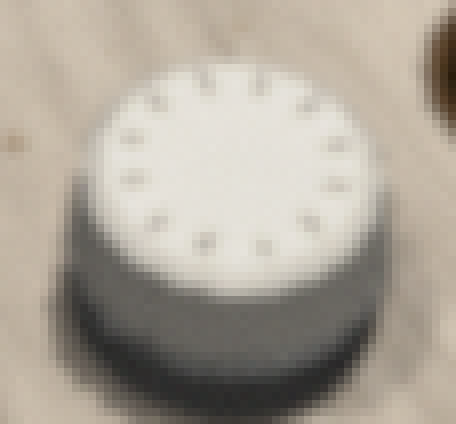

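```bash
cat > go.py <<'E'
import sys
from h import *
def go(x,y,z,yaw):
    o=bot.get_obs(); p=o['ee_pos']*1000; r=o['tcp_rot']; d=np.array([x,y,z])-p
    R=cv2.Rodrigues(np.zeros(3))[0]
    dy=(yaw-r[2]+180)%360-180; c,s=np.cos(np.radians(yaw)),np.sin(np.radians(yaw))
    print(f"t={o['time']:.2f} pos={p.round(1)} rot={r.round(2)} open={o['opening']*1000:.1f} F={o['wrist_force'].round(1)} q={o['q'].round(0)}")
    print(f"turn z {-np.radians(dy):.3f} rad; then shift cm x {(c*d[0]+s*d[1])/10:.2f} y {(s*d[0]-c*d[1])/10:.2f} z {-d[2]/10:.2f}; roll err {((r[0]+360)%360-180):.2f} pitch {r[1]:.2f}")
if __name__=="__main__": go(*map(float,sys.argv[1:5]))
E
python3 - <<'E'
from h import *
print(p2w("side",[(364.5,294.2)],.042)*1000)
E
python3 go.py 449.5 -180.5 60 4.3
```

```text
[[669.57112254  11.94422167  42.        ]]
t=0.10 pos=[ 194.6 -514.2  230.6] rot=[-179.93    0.     20.73] open=85.1 F=[ 0.7  0.3 -0.5] q=[-69.   5.  10.  95.  -0.  90.]
turn z 0.287 rad; then shift cm x 27.92 y -31.36 z 17.06; roll err 0.07 pitch 0.00
```

Call:
servo_tool(
  moves=[
    [[0, 0, 0.0957, 0, 0, 0, 8.5], [0, 0, 0.0957, 0, 0, 0, 8.5], [0, 0, 0.0957, 0, 0, 0, 8.5], [0, 0, 0, 2.7, -3.05, 0, 8.5], [0, 0, 0, 2.7, -3.05, 0, 8.5], [0, 0, 0, 2.7, -3.05, 0, 8.5], [0, 0, 0, 2.7, -3.05, 0, 8.5], [0, 0, 0, 2.7, -3.05, 0, 8.5], [0, 0, 0, 2.7, -3.05, 0, 8.5], [0, 0, 0, 2.7, -3.05, 0, 8.5], [0, 0, 0, 2.7, -3.05, 0, 8.5], [0, 0, 0, 2.7, -3.05, 0, 8.5]],
  ],
  force=40,
)

```text
time: 1.1
ee_pos: [0.4217, -0.2211, 0.225]
tcp_rot: [-179.5, 0.3, 2.6]
wrist_force: [0.7, -0.1, 0.5]
opening: 0.0851
```

```bash
python3 go.py 449.5 -180.5 60 4.3
```

```text
t=1.10 pos=[ 421.7 -221.1  225. ] rot=[-179.53    0.31    2.65] open=85.1 F=[ 0.7 -0.1  0.5] q=[-28.  -5.  -0.  95.   0. 150.]
turn z -0.029 rad; then shift cm x 3.08 y -3.84 z 16.50; roll err 0.47 pitch 0.31
```

Create go.py:
```python
import sys
from h import *
from scipy.spatial.transform import Rotation as Ro
def go(x,y,z,yaw):
    o=bot.get_obs(); p=o['ee_pos']*1000; r=o['tcp_rot']; d=np.array([x,y,z])-p
    Rc=Ro.from_euler('xyz',r,degrees=True); Rt=Ro.from_euler('xyz',[180,0,yaw],degrees=True)
    t=(Rc.inv()*Rt).as_rotvec(); s=Rt.inv().apply(d)/10
    print(f"t={o['time']:.2f} pos={p.round(1)} rot={r.round(2)} open={o['opening']*1000:.1f} F={o['wrist_force'].round(1)} q={o['q'].round(0)}")
    print("turn",t.round(3),"then shift cm",s.round(2), "shift now-axes",(Rc.inv().apply(d)/10).round(2))
if __name__=="__main__": go(*map(float,sys.argv[1:5]))
```

```text
(no output)
```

Call:
servo_tool(
  moves=[
    [[0, 0, -0.122, 0, 0, 0, 8.5], [0, 0, -0.122, 0, 0, 0, 8.5], [0, 0, -0.122, 0, 0, 0, 8.5], [0, 0, -0.122, 0, 0, 0, 8.5], [0, 0, -0.122, 0, 0, 0, 8.5], [0, 0, -0.122, 0, 0, 0, 8.5], [0, 0, -0.122, 0, 0, 0, 8.5], [0, 0, -0.122, 0, 0, 0, 8.5], [0, 0, -0.122, 0, 0, 0, 8.5], [0, 0, -0.122, 0, 0, 0, 8.5], [0, 0, -0.122, 0, 0, 0, 8.5], [0, 0, -0.122, 0, 0, 0, 8.5]],
  ],
)

```text
time: 2.1
ee_pos: [0.4257, -0.2108, 0.2204]
tcp_rot: [-179.3, -0.7, 88.4]
wrist_force: [-0.1, 0.1, -0.1]
opening: 0.0845
```

Call:
servo_tool(
  moves=[
    [[0, 0, -0.122, 0, 0, 0, 8.5], [0, 0, -0.122, 0, 0, 0, 8.5], [0, 0, -0.122, 0, 0, 0, 8.5], [0, 0, -0.122, 0, 0, 0, 8.5], [0, 0, -0.122, 0, 0, 0, 8.5], [0, 0, -0.122, 0, 0, 0, 8.5], [0, 0, -0.122, 0, 0, 0, 8.5], [0, 0, -0.122, 0, 0, 0, 8.5], [0, 0, -0.122, 0, 0, 0, 8.5], [0, 0, -0.122, 0, 0, 0, 8.5], [0, 0, -0.122, 0, 0, 0, 8.5], [0, 0, -0.122, 0, 0, 0, 8.5]],
  ],
)

```text
time: 3.1
ee_pos: [0.424, -0.21, 0.216]
tcp_rot: [179.1, -1.2, 174.4]
wrist_force: [0.9, 0.2, -0.2]
opening: 0.0847
```

```bash
python3 go.py 449.5 -180.5 60 184.3
```

```text
t=3.10 pos=[ 424. -210.  216.] rot=[179.15  -1.25 174.4 ] open=84.7 F=[ 0.9  0.2 -0.2] q=[-27.  -4.  -1.  95.   0. -21.]
turn [ 0.017 -0.02  -0.173] then shift cm [-2.77  2.75 15.6 ] shift now-axes [-2.59  2.95 15.59]
```

Call:
servo_tool(
  moves=[
    [[0.008, -0.01, -0.09, 0, 0, 0, 8.5], [0.008, -0.01, -0.09, 0, 0, 0, 8.5], [0, 0, 0, -0.9, 0.9, 3.1, 8.5], [0, 0, 0, -0.9, 0.9, 3.1, 8.5], [0, 0, 0, -0.9, 0.9, 3.1, 8.5], [0, 0, 0, 0, 0, 3.0, 8.5], [0, 0, 0, 0, 0, 0, 8.5], [0, 0, 0, 0, 0, 0, 8.5]],
  ],
)

```text
time: 3.77
ee_pos: [0.4484, -0.1793, 0.0881]
tcp_rot: [-180.0, 0.0, -174.3]
wrist_force: [-0.3, 0.6, 1.1]
opening: 0.0851
```

```bash
python3 go.py 449.5 -180.5 60 184.3
```

```text
t=3.77 pos=[ 448.4 -179.3   88.1] rot=[-1.7999e+02  1.0000e-02 -1.7426e+02] open=85.1 F=[-0.3  0.6  1.1] q=[-22.  -5. -15.  79.  -0. -28.]
turn [-0.     0.     0.025] then shift cm [-0.1  -0.13  2.81] shift now-axes [-0.1  -0.13  2.81]
```

Call:
servo_tool(
  moves=[
    [[0, 0, 0.025, -0.1, -0.1, 2.8, 5], [0, 0, 0, 0, 0, 2.5, 5], [0, 0, 0, 0, 0, 2.0, 5], [0, 0, 0, 0, 0, 0.5, 5], [0, 0, 0, 0, 0, 0, 5], [0, 0, 0, 0, 0, 0, 5]],
  ],
)

```text
time: 4.27
ee_pos: [0.4537, -0.1833, 0.0186]
tcp_rot: [-179.7, 0.5, -175.9]
wrist_force: [0.2, -0.1, 0.5]
opening: 0.0493
```

```bash
python3 go.py 449.5 -180.5 4 184.3; python3 -c "
from h import *
im=imaging.camera('side');cv2.imwrite('pics/s1.png',cv2.resize(im[150:350,80:330],None,fx=3,fy=3))"
```

```text
t=4.27 pos=[ 453.7 -183.3   18.6] rot=[-179.72    0.53 -175.86] open=49.3 F=[ 0.2 -0.1  0.5] q=[-22.  -2. -21.  71.  -0. -26.]
turn [-0.005  0.009 -0.003] then shift cm [0.4  0.32 1.46] shift now-axes [0.42 0.32 1.45]
```

View pics/s1.png

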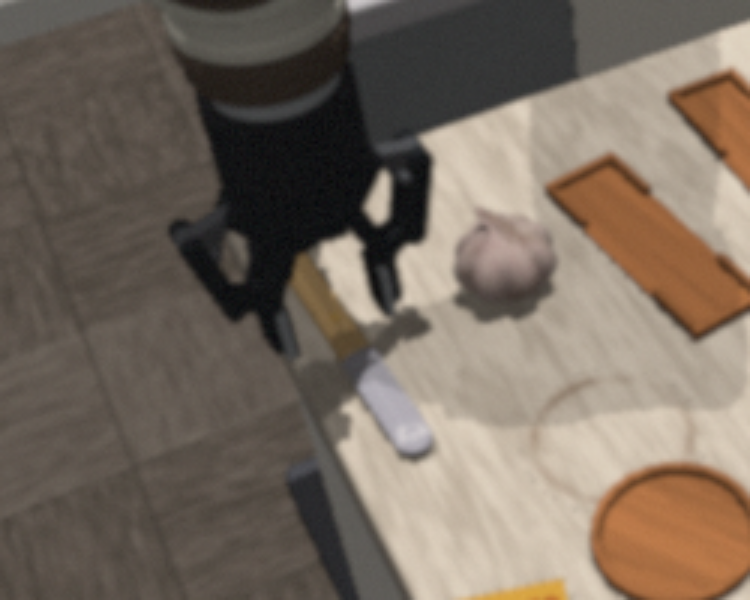

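The side view shows the open fingers straddling the spreader handle, with tips near (285,340) and (385,300) in the crop and clear of the garlic. I'll descend and close.

Call:
servo_tool(
  moves=[
    [[0, 0.009, 0, 0.4, 0.3, 1.0, 5], [0, 0, 0, 0, 0, 0.4, 5], [0, 0, 0, 0, 0, 0, 5]],
  ],
)

```text
time: 4.57
ee_pos: [0.4519, -0.1817, 0.008]
tcp_rot: [-179.5, 0.3, -175.9]
wrist_force: [0.6, -0.1, 0.6]
opening: 0.0503
```

```bash
python3 go.py 449.5 -180.5 4 184.3
```

```text
t=4.57 pos=[ 451.9 -181.7    8. ] rot=[-179.55    0.32 -175.88] open=50.3 F=[ 0.6 -0.1  0.6] q=[-22.  -2. -22.  70.  -0. -26.]
turn [-0.008  0.006 -0.003] then shift cm [0.23 0.14 0.4 ] shift now-axes [0.23 0.14 0.39]
```

Call:
servo_tool(
  moves=[
    [[-0.008, 0.006, 0, 0.4, 0.2, 0.5, 5], [0, 0, 0, 0, 0, 0, 5], [0, 0, 0, 0, 0, 0, 0], [0, 0, 0, 0, 0, 0, 0], [0, 0, 0, 0, 0, 0, 0], [0, 0, 0, 0, 0, 0, 0], [0, 0, 0, 0, 0, 0, 0]],
  ],
)

```text
time: 5.15
ee_pos: [0.4477, -0.1799, 0.0034]
tcp_rot: [180.0, -0.0, -175.9]
wrist_force: [0.2, 0.2, -0.6]
opening: 0.0169
```

```bash
python3 go.py 449.5 -180.5 4 184.3
```

```text
t=5.15 pos=[ 447.7 -179.9    3.4] rot=[ 1.7997e+02 -1.0000e-02 -1.7586e+02] open=16.9 F=[ 0.2  0.2 -0.6] q=[-22.  -2. -23.  70.   0. -26.]
turn [ 0.001 -0.    -0.003] then shift cm [-0.18 -0.07 -0.06] shift now-axes [-0.18 -0.07 -0.06]
```

Call:
servo_tool(
  moves=[
    [[0, 0, 0, 0, 0, -2.5, 0], [0, 0, 0, 0, 0, -3.5, 0], [0, 0, 0, 0, 0, -3.5, 0], [0, 0, 0, 0, 0, -3, 0], [0, 0, 0, 0, -3.8, 0, 0], [0, 0, 0, 0, -3.8, 0, 0], [0, 0, 0, 0, -3.8, 0, 0], [0, 0, 0, 0, -3.8, 0, 0], [0, 0, 0, 0, -3.8, 0, 0], [0, 0, 0, 0, -3.8, 0, 0], [0, 0, 0, 0, 0, 0, 0], [0, 0, 0, 0, 0, 0, 0]],
  ],
  force=55,
)

```text
time: 6.15
ee_pos: [0.4644, -0.4169, 0.1324]
tcp_rot: [180.0, -0.1, -175.6]
wrist_force: [-0.7, 1.0, -0.1]
opening: 0.0162
```

```bash
python3 go.py 458 101.4 50 182
```

```text
t=6.15 pos=[ 464.4 -416.9  132.4] rot=[ 1.7999e+02 -6.0000e-02 -1.7556e+02] open=16.2 F=[-0.7  1.  -0.1] q=[-42.  14.  10.  85.  -0. -46.]
turn [ 0.    -0.001  0.043] then shift cm [-1.17 51.82  8.24] shift now-axes [-3.39 51.72  8.25]
```

I had the sign of tool y backwards at this yaw. The knife is still held and clear, so I'll go back.

Call:
servo_tool(
  moves=[
    [[0, 0, 0.02, 0, 3.9, 0, 0], [0, 0, 0.02, 0, 3.9, 0, 0], [0, 0, 0, 0, 3.9, 0, 0], [0, 0, 0, 0, 3.9, 0, 0], [0, 0, 0, 0, 3.9, 0, 0], [0, 0, 0, 0, 3.9, 0, 0], [0, 0, 0, 0, 3.9, 0, 0], [0, 0, 0, 0, 3.9, 0, 0], [0, 0, 0, 0, 3.9, 0, 0], [0, 0, 0, 0, 3.9, 0, 0], [0, 0, 0, 0, 0, 0, 0], [0, 0, 0, 0, 0, 0, 0]],
  ],
)

```text
time: 7.15
ee_pos: [0.4403, -0.0037, 0.1286]
tcp_rot: [179.7, -0.1, -177.7]
wrist_force: [0.4, -0.6, 0.1]
opening: 0.0161
```

```bash
python3 go.py 458 101.4 50 182
```

```text
t=7.15 pos=[440.3  -3.7 128.6] rot=[ 1.7971e+02 -1.0000e-01 -1.7771e+02] open=16.1 F=[ 0.4 -0.6  0.1] q=[ -1. -11. -16.  85.   0.  -3.]
turn [ 0.005 -0.002  0.005] then shift cm [-2.14 10.44  7.86] shift now-axes [-2.2  10.39  7.91]
```

Call:
servo_tool(
  moves=[
    [[0.005, -0.002, 0.005, -0.7, 3.5, 0, 0], [0, 0, 0, -0.7, 3.5, 0, 0], [0, 0, 0, -0.6, 2.5, 2.0, 0], [0, 0, 0, 0, 0.4, 3.0, 0], [0, 0, 0, 0, 0, 2.0, 0], [0, 0, 0, 0, 0, 0, 0], [0, 0, 0, 0, 0, 0, 0], [0, 0, 0, 0, 0, 0, 0]],
  ],
)

```text
time: 7.82
ee_pos: [0.4567, 0.0979, 0.0592]
tcp_rot: [-180.0, 0.3, -178.2]
wrist_force: [-0.1, 0.2, -0.8]
opening: 0.0157
```

```bash
python3 go.py 458 101.4 30 182;python3 -c "
from h import *
im=imaging.camera('side');cv2.imwrite('pics/s2.png',cv2.resize(im[120:300,250:450],None,fx=3,fy=3))
im=imaging.camera('top');cv2.imwrite('pics/t2.png',cv2.resize(im[210:410,170:370],None,fx=3,fy=3))"
```

```text
t=7.82 pos=[456.7  97.9  59.2] rot=[-179.99    0.33 -178.16] open=15.7 F=[-0.1  0.2 -0.8] q=[ 12.  -7. -20.  76.  -0.  10.]
turn [-0.     0.006 -0.003] then shift cm [-0.14  0.35  2.92] shift now-axes [-0.12  0.35  2.92]
```

View pics/s2.png

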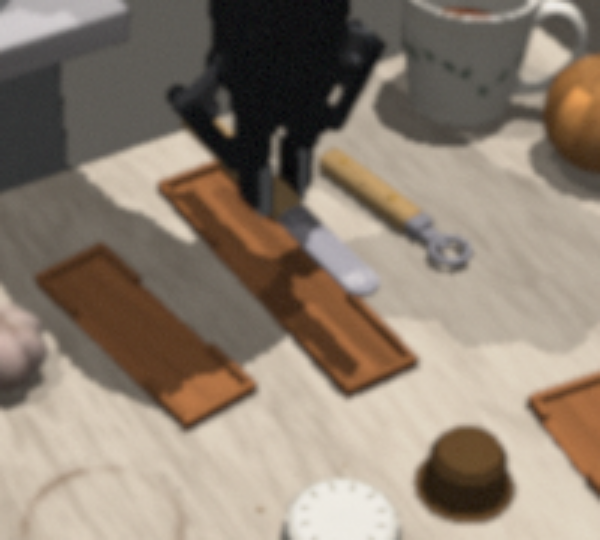

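View pics/t2.png

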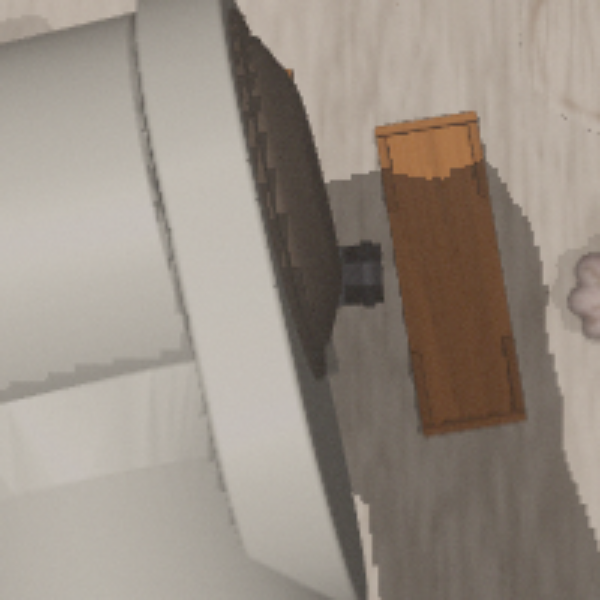

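Run:
```python
from h import *
print(p2w("side",[(372.5,215),(374,217),(375,214)],.063)*1000)
# handle pommel end expected
```

```text
[[549.57193248 103.37807721  63.        ]
 [554.82735963 102.85000967  63.        ]
 [549.58875449 108.28380537  63.        ]]
```

Call:
servo_tool(
  moves=[
    [[0, 0.006, -0.003, -0.3, 0.3, 1.5, 0], [0, 0, 0, 0, 0, 1.0, 0], [0, 0, 0, 0, 0, 0, 0], [0, 0, 0, 0, 0, 0, 0]],
  ],
)

```text
time: 8.25
ee_pos: [0.4628, 0.1005, 0.0353]
tcp_rot: [179.9, 0.3, -178.1]
wrist_force: [-0.3, 0.2, -0.7]
opening: 0.0159
```

```bash
python3 go.py 460 101.4 7 182
```

```text
t=8.25 pos=[462.8 100.5  35.3] rot=[ 179.94    0.33 -178.12] open=15.9 F=[-0.3  0.2 -0.7] q=[ 12.  -5. -22.  73.  -0.  10.]
turn [ 0.001  0.006 -0.002] then shift cm [0.27 0.1  2.83] shift now-axes [0.29 0.09 2.83]
```

Call:
servo_tool(
  moves=[
    [[0, 0.006, -0.002, 0.35, 0.1, 1.3, 0], [0, 0, 0, 0, 0, 0.7, 0], [0, 0, 0, 0, 0, 0, 0], [0, 0, 0, 0, 0, 0, 0]],
  ],
)

```text
time: 8.58
ee_pos: [0.4585, 0.1013, 0.0127]
tcp_rot: [180.0, -0.1, -178.0]
wrist_force: [-0.4, 0.1, 0.1]
opening: 0.0162
```

```bash
python3 go.py 460 101.4 7 182; python3 -c "
from h import *
im=imaging.camera('side');cv2.imwrite('pics/s3.png',cv2.resize(im[120:300,250:450],None,fx=3,fy=3))"
```

```text
t=8.58 pos=[458.5 101.3  12.7] rot=[ 1.7995e+02 -1.1000e-01 -1.7800e+02] open=16.2 F=[-0.4  0.1  0.1] q=[ 12.  -4. -24.  71.   0.  10.]
turn [ 0.001 -0.002 -0.   ] then shift cm [-0.15 -0.    0.57] shift now-axes [-0.15 -0.    0.57]
```

View pics/s3.png

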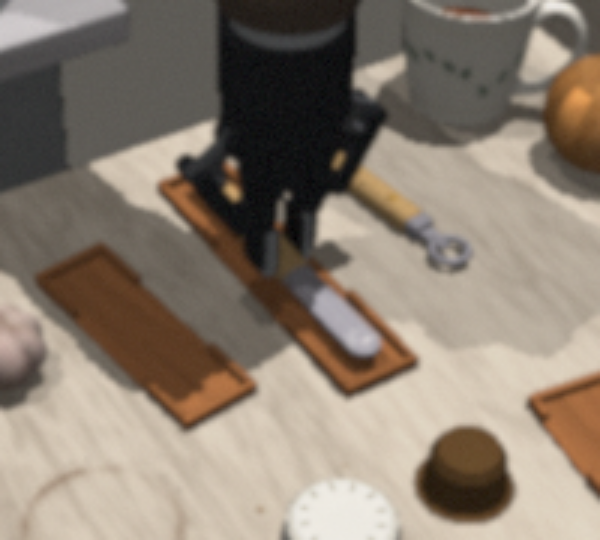

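The blade tip, near (368,350) in the crop, sits inside the tray end. I'll lower and release.

Call:
servo_tool(
  moves=[
    [[0, 0, 0, -0.1, 0, 0.5, 0], [0, 0, 0, 0, 0, 0.2, 0], [0, 0, 0, 0, 0, 0, 0], [0, 0, 0, 0, 0, 0, 0]],
  ],
)

```text
time: 8.97
ee_pos: [0.4602, 0.1016, 0.0063]
tcp_rot: [179.9, -0.0, -178.0]
wrist_force: [-0.8, 0.4, -0.7]
opening: 0.0163
```

```bash
python3 go.py 460 101.4 7 182
```

```text
t=8.97 pos=[460.2 101.6   6.3] rot=[ 1.7994e+02 -2.0000e-02 -1.7799e+02] open=16.3 F=[-0.8  0.4 -0.7] q=[ 12.  -4. -24.  70.   0.  10.]
turn [ 0.001 -0.     0.   ] then shift cm [ 0.02 -0.02 -0.07] shift now-axes [ 0.02 -0.01 -0.07]
```

Call:
servo_tool(
  moves=[
    [[0, 0, 0, 0, 0, 0, 3.5], [0, 0, 0, 0, 0, 0, 3.5], [0, 0, 0, 0, 0, 0, 3.5], [0, 0, 0, 0, 0, -2, 3.5], [0, 0, 0, 0, 0, -3, 4.5], [0, 0, 0, 0, 0, -3, 5], [0, 0, 0, 0, 0, 0, 5], [0, 0, 0, 0, 0, 0, 5]],
  ],
)

```text
time: 9.63
ee_pos: [0.4595, 0.1013, 0.0883]
tcp_rot: [180.0, -0.1, -178.0]
wrist_force: [-1.1, -0.3, 0.4]
opening: 0.0499
```

```bash
python3 go.py 447 190.7 50 188;python3 -c "
from h import *
im=imaging.camera('side');cv2.imwrite('pics/s4.png',cv2.resize(im[120:300,250:450],None,fx=3,fy=3))"
```

```text
t=9.63 pos=[459.5 101.3  88.3] rot=[ 1.7996e+02 -1.3000e-01 -1.7800e+02] open=49.9 F=[-1.1 -0.3  0.4] q=[ 12.  -6. -17.  80.   0.  10.]
turn [ 0.001 -0.002 -0.105] then shift cm [-0.01  9.03  3.83] shift now-axes [0.92 8.98 3.84]
```

View pics/s4.png

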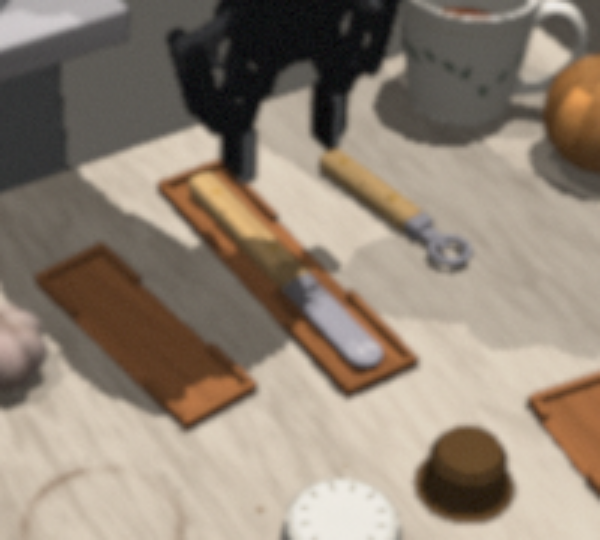

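The spreader lies in its tray between the two ends. Next is the opener.

Call:
servo_tool(
  moves=[
    [[0, -0.002, -0.105, 0, 0, 0, 5], [0, 0, 0, 0, 3.0, 0, 5], [0, 0, 0, 0, 3.0, 0.5, 5], [0, 0, 0, 0, 3.0, 1.5, 5], [0, 0, 0, 0, 0, 1.5, 5], [0, 0, 0, 0, 0, 0, 5], [0, 0, 0, 0, 0, 0, 5]],
  ],
)

```text
time: 10.27
ee_pos: [0.445, 0.1928, 0.0473]
tcp_rot: [-180.0, -0.2, -171.6]
wrist_force: [1.2, -0.8, 0.6]
opening: 0.05
```

```bash
python3 go.py 447 190.7 4 188;python3 -c "
from h import *
im=imaging.camera('side');cv2.imwrite('pics/s5.png',cv2.resize(im[80:260,280:480],None,fx=3,fy=3))
im=imaging.camera('top');cv2.imwrite('pics/t5.png',cv2.resize(im[210:410,170:370],None,fx=3,fy=3))"
```

```text
t=10.27 pos=[445.  192.8  47.3] rot=[-1.7999e+02 -1.6000e-01 -1.7163e+02] open=50.0 F=[ 1.2 -0.8  0.6] q=[ 23.  -3. -19.  75.   0.  15.]
turn [-0.    -0.003  0.006] then shift cm [-0.17 -0.24  4.33] shift now-axes [-0.18 -0.24  4.33]
```

View pics/s5.png

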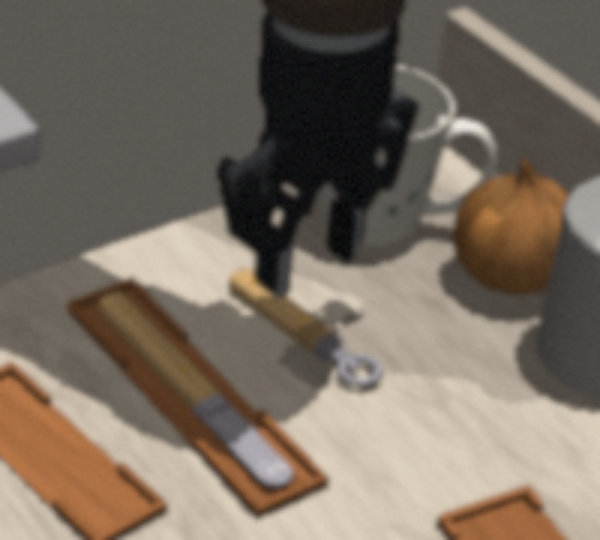

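View pics/t5.png

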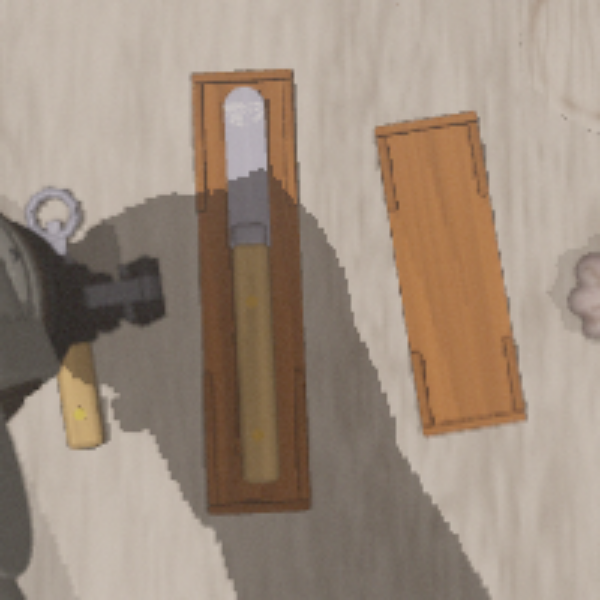

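Run:
```python
from h import *
for z in (0.08,.1): print(p2w("top",[(103,375),(136,375),(103,342)],z).round(3).tolist())
```

```text
[[0.364, 0.302, 0.08], [0.364, 0.256, 0.08], [0.409, 0.303, 0.08]]
[[0.366, 0.295, 0.1], [0.366, 0.25, 0.1], [0.41, 0.296, 0.1]]
```

Call:
servo_tool(
  moves=[
    [[0, -0.003, 0.006, -0.2, -0.3, 1.2, 5], [0, 0, 0, 0, 0, 1.2, 5], [0, 0, 0, 0, 0, 0.5, 5], [0, 0, 0, 0, 0, 0, 5], [0, 0, 0, 0, 0, 0, 5]],
  ],
)

```text
time: 10.78
ee_pos: [0.4498, 0.1875, 0.0201]
tcp_rot: [180.0, 0.2, -172.3]
wrist_force: [-1.0, -0.7, -0.4]
opening: 0.0499
```

```bash
python3 go.py 447 190.7 4 188
```

```text
t=10.78 pos=[449.8 187.5  20.1] rot=[ 179.97    0.24 -172.29] open=49.9 F=[-1.  -0.7 -0.4] q=[ 23.  -2. -21.  71.  -0.  15.]
turn [ 0.     0.004 -0.005] then shift cm [0.23 0.36 1.61] shift now-axes [0.24 0.36 1.61]
```

Call:
servo_tool(
  moves=[
    [[0, 0.004, -0.005, 0.2, 0.3, 1.0, 5], [0, 0, 0, 0, 0, 0.4, 5], [0, 0, 0, 0, 0, 0.15, 5], [0, 0, 0, 0, 0, 0, 5], [0, 0, 0, 0, 0, 0, 5]],
  ],
)

```text
time: 11.2
ee_pos: [0.4477, 0.1906, 0.0041]
tcp_rot: [179.9, 0.1, -172.0]
wrist_force: [-0.4, 0.1, 0.1]
opening: 0.05
```

```bash
python3 go.py 447 190.7 4 188
```

```text
t=11.20 pos=[447.7 190.6   4.1] rot=[ 1.7995e+02  5.0000e-02 -1.7198e+02] open=50.0 F=[-0.4  0.1  0.1] q=[ 23.  -2. -22.  70.   0.  15.]
turn [0.001 0.001 0.   ] then shift cm [0.07 0.02 0.01] shift now-axes [0.07 0.02 0.01]
```

Call:
servo_tool(
  moves=[
    [[0, 0, 0, 0, 0, 0, 0], [0, 0, 0, 0, 0, 0, 0], [0, 0, 0, 0, 0, 0, 0], [0, 0, 0, 0, 0, 0, 0], [0, 0, 0, 0, 0, 0, 0], [0, 0, 0, 0, 0, -2, 0], [0, 0, 0, 0, 0, -3, 0], [0, 0, 0, 0, 0, -2.5, 0], [0, 0, 0, 0, 0, 0, 0], [0, 0, 0, 0, 0, 0, 0]],
  ],
)

```text
time: 12.03
ee_pos: [0.4466, 0.1901, 0.0813]
tcp_rot: [180.0, -0.1, -172.0]
wrist_force: [-0.6, -1.1, -1.7]
opening: 0.0161
```

```bash
python3 go.py 466 3.7 50 188
```

```text
t=12.03 pos=[446.6 190.1  81.3] rot=[ 1.7999e+02 -1.0000e-01 -1.7197e+02] open=16.1 F=[-0.6 -1.1 -1.7] q=[ 23.  -4. -16.  79.   0.  15.]
turn [ 0.    -0.002  0.001] then shift cm [  0.67 -18.73   3.13] shift now-axes [  0.67 -18.73   3.13]
```

Call:
servo_tool(
  moves=[
    [[0, 0, 0, 0.2, -3.7, 0, 0], [0, 0, 0, 0.2, -3.7, 0, 0], [0, 0, 0, 0.2, -3.7, 0, 0], [0, 0, 0, 0, -3.7, 0, 0], [0, 0, 0, 0, -3.0, 0.5, 0], [0, 0, 0, 0, -0.5, 1.0, 0], [0, 0, 0, 0, 0, 0, 0], [0, 0, 0, 0, 0, 0, 0]],
  ],
)

```text
time: 12.7
ee_pos: [0.4651, 0.0023, 0.0598]
tcp_rot: [179.9, -0.3, -171.7]
wrist_force: [0.2, 0.4, 0.5]
opening: 0.0163
```

```bash
python3 go.py 466 3.7 30 188; python3 -c "
from h import *
im=imaging.camera('side');cv2.imwrite('pics/s6.png',cv2.resize(im[120:300,200:400],None,fx=3,fy=3))"
```

```text
t=12.70 pos=[465.1   2.3  59.8] rot=[ 179.93   -0.29 -171.71] open=16.3 F=[0.2 0.4 0.5] q=[  0.  -6. -20.  77.   0.  -8.]
turn [ 0.001 -0.005  0.005] then shift cm [-0.11  0.13  2.98] shift now-axes [-0.12  0.13  2.98]
```

View pics/s6.png

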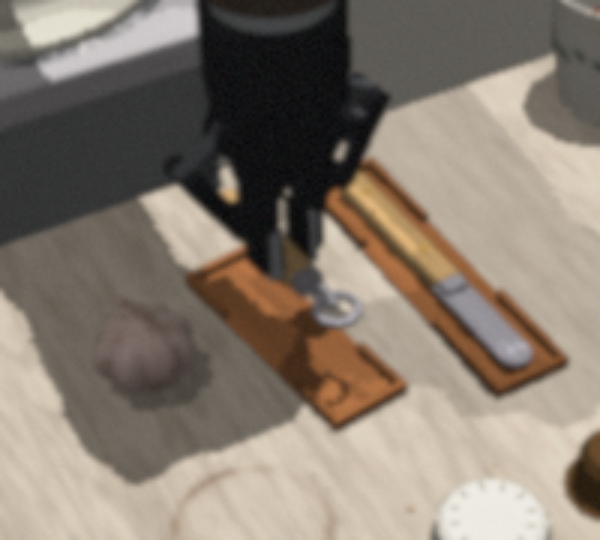

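Run:
```python
from h import *
print(p2w("side",[(314.5,228)],.063)*1000)
```

```text
[[529.00857688   5.87018622  63.        ]]
```

Call:
servo_tool(
  moves=[
    [[0, -0.005, 0.005, -0.2, 0.2, 1.4, 0], [0, 0, 0, 0, 0, 1.2, 0], [0, 0, 0, 0, 0, 0.8, 0], [0, 0, 0, 0, 0, 0, 0], [0, 0, 0, 0, 0, 0, 0]],
  ],
)

```text
time: 13.17
ee_pos: [0.4662, 0.0096, 0.024]
tcp_rot: [179.9, -0.1, -171.6]
wrist_force: [-0.0, -0.3, -0.1]
opening: 0.016
```

```bash
python3 go.py 466 3.7 7 188; python3 -c "
from h import *
im=imaging.camera('side');cv2.imwrite('pics/s7.png',cv2.resize(im[120:300,200:400],None,fx=3,fy=3))"
```

```text
t=13.17 pos=[466.2   9.6  24. ] rot=[ 1.7988e+02 -6.0000e-02 -1.7158e+02] open=16.0 F=[-0.  -0.3 -0.1] q=[  1.  -5. -23.  72.   0.  -7.]
turn [ 0.002 -0.001  0.007] then shift cm [ 0.1  -0.58  1.7 ] shift now-axes [ 0.1  -0.59  1.7 ]
```

View pics/s7.png

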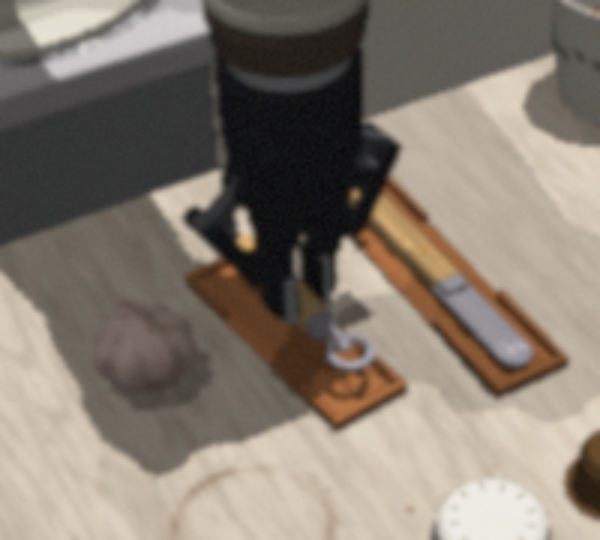

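Call:
servo_tool(
  moves=[
    [[0, 0, 0.007, 0.1, -0.5, 0, 0], [0, 0, 0, 0, 0, 0, 0], [0, 0, 0, 0, 0, 0, 0]],
  ],
)

```text
time: 13.47
ee_pos: [0.4665, 0.0045, 0.0253]
tcp_rot: [179.9, 0.0, -172.0]
wrist_force: [0.4, -0.1, -1.2]
opening: 0.0165
```

```bash
python3 go.py 466 3.7 7 188
```

```text
t=13.47 pos=[466.5   4.5  25.3] rot=[ 1.7989e+02  1.0000e-02 -1.7197e+02] open=16.5 F=[ 0.4 -0.1 -1.2] q=[  0.  -5. -23.  72.   0.  -8.]
turn [0.002 0.    0.001] then shift cm [ 0.06 -0.07  1.83] shift now-axes [ 0.06 -0.07  1.83]
```

Call:
servo_tool(
  moves=[
    [[0, 0, 0, 0, 0, 1.0, 0], [0, 0, 0, 0, 0, 0.6, 0], [0, 0, 0, 0, 0, 0.2, 0], [0, 0, 0, 0, 0, 0, 0], [0, 0, 0, 0, 0, 0, 0]],
  ],
)

```text
time: 13.88
ee_pos: [0.4676, 0.0041, 0.0077]
tcp_rot: [179.9, 0.2, -172.0]
wrist_force: [-1.3, 0.1, 2.2]
opening: 0.0161
```

```bash
python3 go.py 466 3.7 7 188
```

```text
t=13.88 pos=[467.6   4.1   7.7] rot=[ 179.9     0.21 -172.03] open=16.1 F=[-1.3  0.1  2.2] q=[  0.  -5. -24.  70.   0.  -8.]
turn [ 0.002  0.004 -0.   ] then shift cm [ 0.17 -0.02  0.07] shift now-axes [ 0.17 -0.02  0.07]
```

Call:
servo_tool(
  moves=[
    [[0, 0, 0, 0, 0, 0, 3.5], [0, 0, 0, 0, 0, 0, 3.5], [0, 0, 0, 0, 0, 0, 3.5], [0, 0, 0, 0, 0, -2, 3.5], [0, 0, 0, 0, 0, -3.5, 4.5], [0, 0, 0, 0, 0, -3.5, 6], [0, 0, 0, 0, 0, -3.5, 6], [0, 0, 0, 0, 0, -2, 6], [0, 0, 0, 0, 0, 0, 6], [0, 0, 0, 0, 0, 0, 6]],
  ],
)

```text
time: 14.72
ee_pos: [0.465, 0.0037, 0.1552]
tcp_rot: [179.9, -0.1, -172.0]
wrist_force: [-0.6, -0.9, 0.2]
opening: 0.0601
```

```bash
python3 go.py 666.7 -174.3 60 254.6
```

```text
t=14.72 pos=[465.    3.7 155.2] rot=[ 1.7986e+02 -1.5000e-01 -1.7204e+02] open=60.1 F=[-0.6 -0.9  0.2] q=[  0.  -7. -10.  87.   0.  -8.]
turn [ 4.000e-03 -1.000e-03 -1.163e+00] then shift cm [ 11.8  -24.17   9.52] shift now-axes [-17.54 -20.44   9.43]
```

Call:
servo_tool(
  moves=[
    [[0, 0, -0.116, 0, 0, 0, 6], [0, 0, -0.116, 0, 0, 0, 6], [0, 0, -0.116, 0, 0, 0, 6], [0, 0, -0.116, 0, 0, 0, 6], [0, 0, -0.116, 0, 0, 0, 6], [0, 0, -0.116, 0, 0, 0, 6], [0, 0, -0.116, 0, 0, 0, 6], [0, 0, -0.116, 0, 0, 0, 6], [0, 0, -0.116, 0, 0, 0, 6], [0, 0, -0.116, 0, 0, 0, 6], [0, 0, 0, 0, 0, 0, 6]],
  ],
)

```text
time: 15.63
ee_pos: [0.4605, 0.0036, 0.14]
tcp_rot: [178.8, -0.1, -102.3]
wrist_force: [-0.3, -0.3, -0.1]
opening: 0.0598
```

```bash
python3 go.py 666.7 -174.3 60 254.6;  python3 -c "
from h import *
im=imaging.camera('top');cv2.imwrite('pics/t8.png',im)"
```

```text
t=15.63 pos=[460.5   3.6 140. ] rot=[ 1.7884e+02 -1.5000e-01 -1.0234e+02] open=59.8 F=[-0.3 -0.3 -0.1] q=[  0.  -7. -12.  86.   0. -77.]
turn [ 0.02  -0.003  0.053] then shift cm [ 11.68 -24.61   8.  ] shift now-axes [ 12.95 -24.11   7.55]
```

View pics/t8.png

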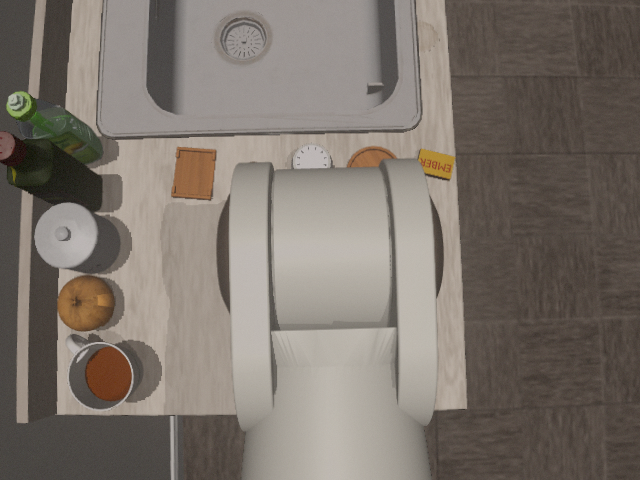

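Call:
servo_tool(
  moves=[
    [[0.02, -0.003, 0.053, 0, 0, 0, 6], [0, 0, 0, 1.55, -3.25, 0, 6], [0, 0, 0, 1.55, -3.25, 0, 6], [0, 0, 0, 1.55, -3.25, 0, 6], [0, 0, 0, 1.55, -3.25, 0, 6], [0, 0, 0, 1.55, -3.25, 0, 6], [0, 0, 0, 1.55, -3.25, 0, 6], [0, 0, 0, 1.4, -3.0, 0, 6], [0, 0, 0, 0.5, -1, 1, 6], [0, 0, 0, 0, 0, 1, 6], [0, 0, 0, 0, 0, 0, 6], [0, 0, 0, 0, 0, 0, 6]],
  ],
)

```text
time: 16.68
ee_pos: [0.6556, -0.1797, 0.1049]
tcp_rot: [179.3, -0.1, -109.0]
wrist_force: [0.1, 1.0, 0.9]
opening: 0.0602
```

```bash
python3 go.py 666.7 -174.3 60 254.6
```

```text
t=16.68 pos=[ 655.6 -179.7  104.9] rot=[ 1.7930e+02 -8.0000e-02 -1.0895e+02] open=60.2 F=[0.1 1.  0.9] q=[-15.  23.  18.  85.  -0. -86.]
turn [ 0.012 -0.001 -0.062] then shift cm [-0.82 -0.92  4.49] shift now-axes [-0.88 -0.92  4.47]
```

Call:
servo_tool(
  moves=[
    [[0.012, 0, -0.062, 0, 0, 0, 6], [0, 0, 0, -0.8, -0.9, 2.5, 6], [0, 0, 0, 0, 0, 2.0, 6], [0, 0, 0, 0, 0, 0.5, 6], [0, 0, 0, 0, 0, 0, 6], [0, 0, 0, 0, 0, 0, 6]],
  ],
)

```text
time: 17.18
ee_pos: [0.6635, -0.1691, 0.0578]
tcp_rot: [-179.9, -0.0, -105.4]
wrist_force: [-0.2, 0.4, -0.3]
opening: 0.0599
```

```bash
python3 go.py 666.7 -174.3 4 254.6;  python3 -c "
from h import *
im=imaging.camera('side');cv2.imwrite('pics/s9.png',cv2.resize(im[250:420,160:360],None,fx=3,fy=3))
im=imaging.camera('top');cv2.imwrite('pics/t9.png',cv2.resize(im[100:250,350:500],None,fx=3,fy=3))"
```

```text
t=17.18 pos=[ 663.5 -169.1   57.8] rot=[-1.7989e+02 -3.0000e-02 -1.0545e+02] open=59.9 F=[-0.2  0.4 -0.3] q=[-14.  23.  13.  79.  -0. -89.]
turn [-0.002 -0.    -0.001] then shift cm [ 0.42 -0.45  5.38] shift now-axes [ 0.41 -0.44  5.38]
```

View pics/s9.png

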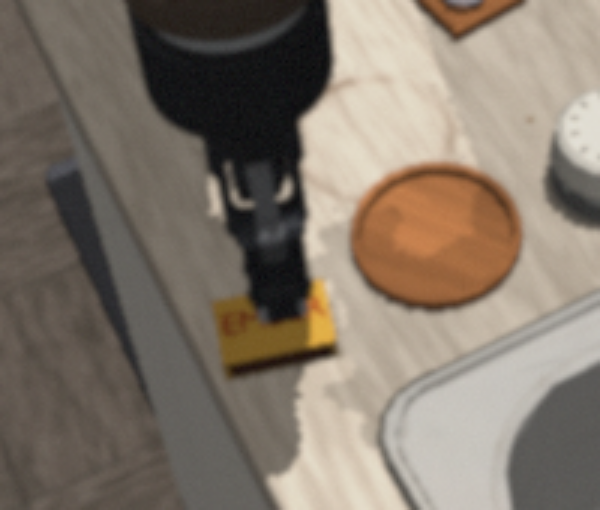

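View pics/t9.png

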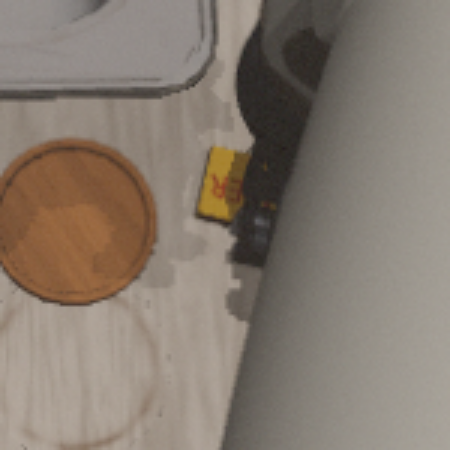

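Call:
servo_tool(
  moves=[
    [[0, 0, 0, 0.4, -0.4, 1.8, 5.5], [0, 0, 0, 0, 0, 1.0, 5.5], [0, 0, 0, 0, 0, 0.3, 5.5], [0, 0, 0, 0, 0, 0, 5.5], [0, 0, 0, 0, 0, 0, 5.5]],
  ],
)

```text
time: 17.7
ee_pos: [0.6687, -0.1748, 0.0323]
tcp_rot: [-179.4, -0.0, -105.5]
wrist_force: [-0.3, 0.5, 0.4]
opening: 0.0552
```

```bash
python3 go.py 666.7 -174.3 4 254.6
```

```text
t=17.70 pos=[ 668.7 -174.8   32.3] rot=[-1.7942e+02 -1.0000e-02 -1.0550e+02] open=55.2 F=[-0.3  0.5  0.4] q=[-15.  24.  11.  76.  -0. -89.]
turn [-0.01  -0.    -0.002] then shift cm [0.01 0.21 2.83] shift now-axes [0.01 0.24 2.83]
```

Call:
servo_tool(
  moves=[
    [[-0.01, 0, 0, 0, 0.25, 1.6, 5.5], [0, 0, 0, 0, 0, 0.9, 5.5], [0, 0, 0, 0, 0, 0.3, 5.5], [0, 0, 0, 0, 0, 0, 5.5], [0, 0, 0, 0, 0, 0, 5.5]],
  ],
)

```text
time: 18.12
ee_pos: [0.6667, -0.174, 0.0035]
tcp_rot: [-180.0, -0.0, -105.5]
wrist_force: [-0.0, -0.5, 0.1]
opening: 0.0556
```

```bash
python3 go.py 666.7 -174.3 4 254.6; python3 -c "
from h import *
im=imaging.camera('side');cv2.imwrite('pics/s10.png',cv2.resize(im[250:420,160:360],None,fx=3,fy=3))"
```

```text
t=18.12 pos=[ 666.7 -174.     3.5] rot=[-1.7995e+02 -1.0000e-02 -1.0551e+02] open=55.6 F=[-0.  -0.5  0.1] q=[-15.  25.   9.  74.  -0. -89.]
turn [-0.001 -0.    -0.002] then shift cm [ 0.03 -0.01 -0.05] shift now-axes [ 0.03 -0.01 -0.05]
```

View pics/s10.png

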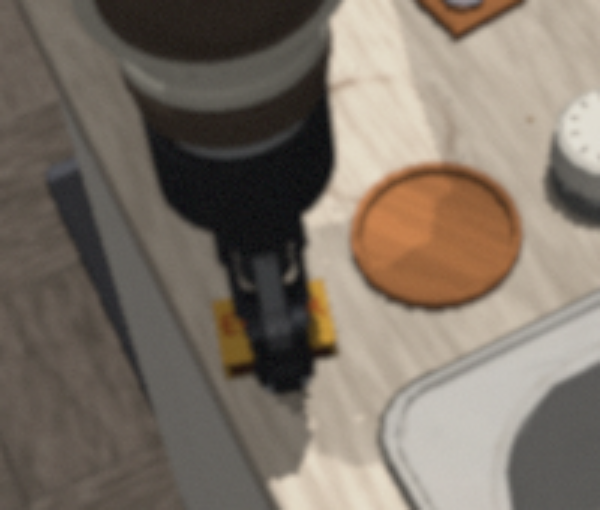

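The side view shows the fingers centred across the matchbox, which is visible on both sides of them. I'll grip it now.

Call:
servo_tool(
  moves=[
    [[0, 0, 0, 0, 0, 0, 0], [0, 0, 0, 0, 0, 0, 0], [0, 0, 0, 0, 0, 0, 0], [0, 0, 0, 0, 0, 0, 0], [0, 0, 0, 0, 0, 0, 0], [0, 0, 0, 0, 0, -2, 0], [0, 0, 0, 0, 0, -3.5, 0], [0, 0, 0, 0, 0, -3.5, 0], [0, 0, 0, 0, 0, -2.5, 0], [0, 0, 0, 0, 0, 0, 0], [0, 0, 0, 0, 0, 0, 0]],
  ],
  force=40,
)

```text
time: 19.08
ee_pos: [0.6656, -0.1737, 0.1229]
tcp_rot: [179.9, -0.0, -105.5]
wrist_force: [0.3, -0.1, -1.2]
opening: 0.0349
```

```bash
python3 go.py 662.7 190.5 110 173.8; python3 -c "
from h import *
im=imaging.camera('side');cv2.imwrite('pics/s11.png',cv2.resize(im[220:390,160:360],None,fx=3,fy=3))"
```

```text
t=19.08 pos=[ 665.6 -173.7  122.9] rot=[ 1.7992e+02 -1.0000e-02 -1.0551e+02] open=34.9 F=[ 0.3 -0.1 -1.2] q=[-15.  24.  20.  87.  -0. -89.]
turn [ 1.000e-03 -1.000e-03  1.408e+00] then shift cm [ 4.22 36.17  1.29] shift now-axes [-35.01  10.01   1.3 ]
```

View pics/s11.png

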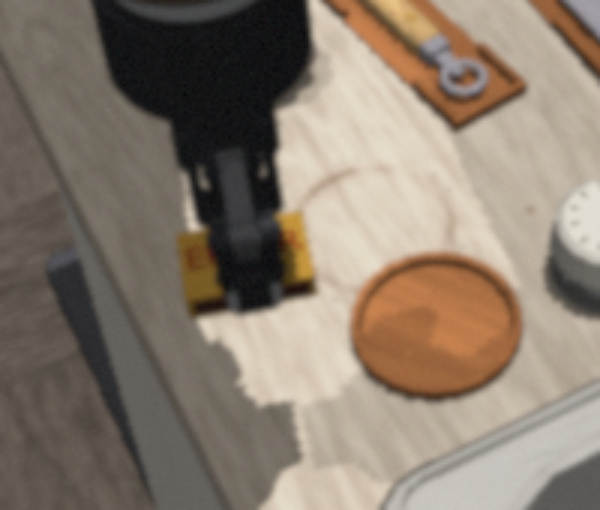

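The matchbox is held level and centred in the fingers. I'll turn it and carry it over.

Call:
servo_tool(
  moves=[
    [[0, 0, 0.117, 0, 0, 0, 0], [0, 0, 0.117, 0, 0, 0, 0], [0, 0, 0.117, 0, 0, 0, 0], [0, 0, 0.117, 0, 0, 0, 0], [0, 0, 0.117, 0, 0, 0, 0], [0, 0, 0.117, 0, 0, 0, 0], [0, 0, 0.117, 0, 0, 0, 0], [0, 0, 0.117, 0, 0, 0, 0], [0, 0, 0.117, 0, 0, 0, 0], [0, 0, 0.117, 0, 0, 0, 0], [0, 0, 0.117, 0, 0, 0, 0], [0, 0, 0.08, 0, 0, -0.5, 0]],
  ],
)

```text
time: 20.13
ee_pos: [0.659, -0.172, 0.1067]
tcp_rot: [179.8, -1.5, 172.5]
wrist_force: [-0.0, 0.4, -2.0]
opening: 0.0347
```

```bash
python3 go.py 662.7 190.5 110 173.8
```

```text
t=20.13 pos=[ 659.  -172.   106.7] rot=[179.82  -1.52 172.5 ] open=34.7 F=[-0.   0.4 -2. ] q=[-15.  24.  19.  87.  -0.  -7.]
turn [ 0.003 -0.026 -0.023] then shift cm [ 3.55 36.08 -0.33] shift now-axes [ 4.37 35.99 -0.1 ]
```

Call:
servo_tool(
  moves=[
    [[0.003, -0.026, -0.023, 0, 0, -0.4, 0], [0, 0, 0, 0.4, 3.8, -0.3, 0], [0, 0, 0, 0.4, 3.8, 0, 0], [0, 0, 0, 0.4, 3.8, 0, 0], [0, 0, 0, 0.4, 3.8, 0, 0], [0, 0, 0, 0.4, 3.8, 0, 0], [0, 0, 0, 0.4, 3.8, 0, 0], [0, 0, 0, 0.4, 3.8, 0, 0], [0, 0, 0, 0.3, 3, 0, 0], [0, 0, 0, 0, 0, 0, 0], [0, 0, 0, 0, 0, 0, 0]],
  ],
)

```text
time: 21.05
ee_pos: [0.6551, 0.1368, 0.0939]
tcp_rot: [-179.8, -1.3, 173.2]
wrist_force: [-0.1, -0.0, 0.3]
opening: 0.0346
```

```bash
python3 go.py 662.7 190.5 60 173.8; python3 -c "
from h import *
im=imaging.camera('side');cv2.imwrite('pics/s12.png',im)"
```

```text
t=21.05 pos=[655.1 136.8  93.9] rot=[-179.83   -1.26  173.2 ] open=34.6 F=[-0.1 -0.   0.3] q=[12. 22. 15. 84.  0. 18.]
turn [-0.003 -0.022 -0.01 ] then shift cm [-0.18  5.42  3.39] shift now-axes [-0.19  5.44  3.37]
```

View pics/s12.png

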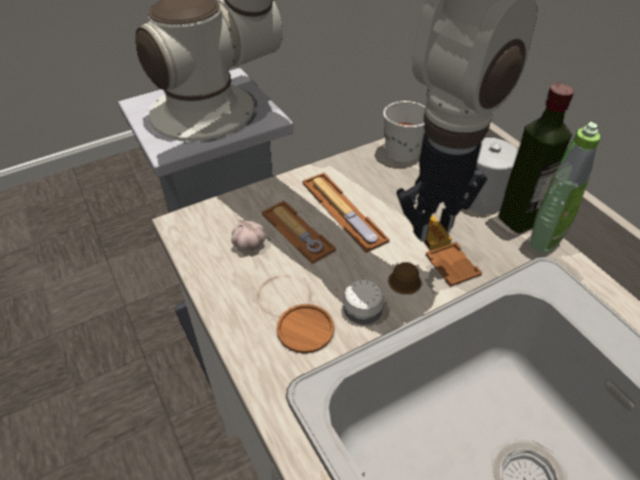

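Call:
servo_tool(
  moves=[
    [[-0.003, -0.022, -0.01, 0, 0, 0, 0], [0, 0, 0, 0, 2.5, 0.6, 0], [0, 0, 0, 0, 2.0, 1.0, 0], [0, 0, 0, 0, 0.9, 1.0, 0], [0, 0, 0, 0, 0, 0.5, 0], [0, 0, 0, 0, 0, 0, 0], [0, 0, 0, 0, 0, 0, 0]],
  ],
)

```text
time: 21.68
ee_pos: [0.6603, 0.1832, 0.0563]
tcp_rot: [-179.8, -0.3, 173.3]
wrist_force: [-0.4, -0.2, -0.2]
opening: 0.035
```

```bash
python3 go.py 662.7 190.5 30 173.8; python3 -c "
from h import *
im=imaging.camera('side');cv2.imwrite('pics/s13.png',cv2.resize(im[150:320,380:580],None,fx=3,fy=3))
im=imaging.camera('top');cv2.imwrite('pics/t13.png',im)"
```

```text
t=21.68 pos=[660.3 183.2  56.3] rot=[-179.81   -0.29  173.34] open=35.0 F=[-0.4 -0.2 -0.2] q=[16. 24. 14. 80. -0. 22.]
turn [-0.003 -0.005 -0.008] then shift cm [-0.16  0.75  2.63] shift now-axes [-0.17  0.76  2.63]
```

View pics/s13.png

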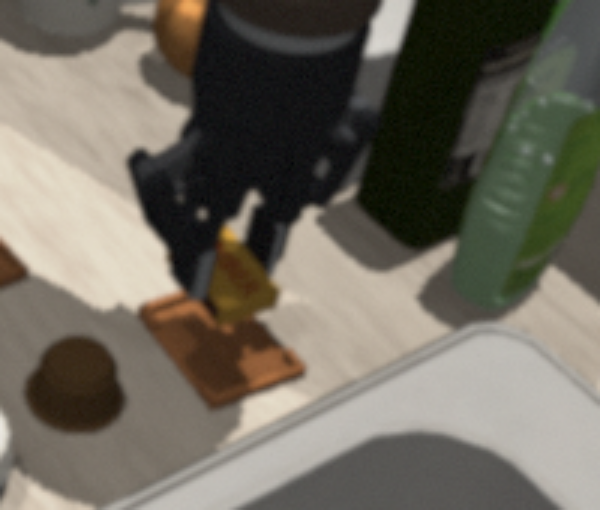

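View pics/t13.png

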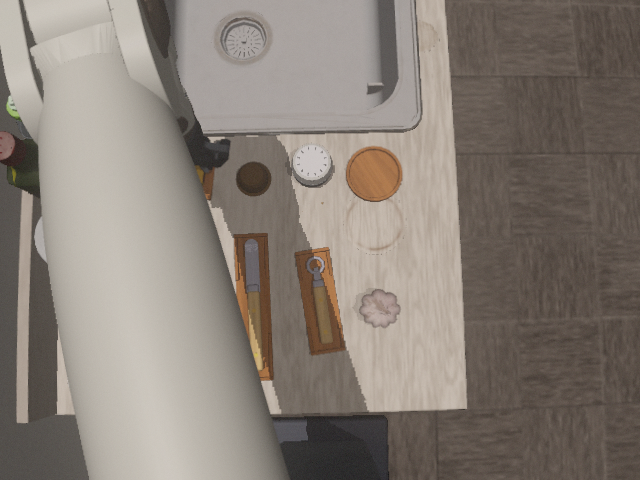

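Call:
servo_tool(
  moves=[
    [[-0.003, -0.005, -0.008, -0.1, 0.7, 0.8, 0], [0, 0, 0, 0, 0, 1.0, 0], [0, 0, 0, 0, 0, 0.5, 0], [0, 0, 0, 0, 0, 0, 0], [0, 0, 0, 0, 0, 0, 0]],
  ],
)

```text
time: 22.2
ee_pos: [0.6633, 0.1887, 0.0329]
tcp_rot: [179.9, 0.2, 173.7]
wrist_force: [-0.6, -0.4, -0.1]
opening: 0.0348
```

```bash
python3 go.py 662.7 190.5 7 173.8
```

```text
t=22.20 pos=[663.3 188.7  32.9] rot=[179.95   0.18 173.7 ] open=34.8 F=[-0.6 -0.4 -0.1] q=[16. 25. 12. 77. -0. 22.]
turn [ 0.001  0.003 -0.002] then shift cm [0.08 0.17 2.59] shift now-axes [0.09 0.17 2.59]
```

Call:
servo_tool(
  moves=[
    [[0, 0.003, 0, 0.05, 0.2, 1.0, 0], [0, 0, 0, 0, 0, 0.5, 0], [0, 0, 0, 0, 0, 0, 0], [0, 0, 0, 0, 0, 0, 0]],
  ],
)

```text
time: 22.53
ee_pos: [0.6629, 0.191, 0.0162]
tcp_rot: [180.0, -0.0, 173.7]
wrist_force: [-0.7, 0.1, -0.2]
opening: 0.0345
```

```bash
python3 go.py 662.7 190.5 7 173.8; python3 -c "
from h import *
im=imaging.camera('side');cv2.imwrite('pics/s14.png',cv2.resize(im[180:320,380:540],None,fx=4,fy=4))"
```

```text
t=22.53 pos=[662.9 191.   16.2] rot=[ 1.7995e+02 -2.0000e-02  1.7370e+02] open=34.5 F=[-0.7  0.1 -0.2] q=[16. 25. 11. 76.  0. 22.]
turn [ 0.001 -0.    -0.002] then shift cm [ 0.02 -0.05  0.92] shift now-axes [ 0.01 -0.05  0.92]
```

View pics/s14.png

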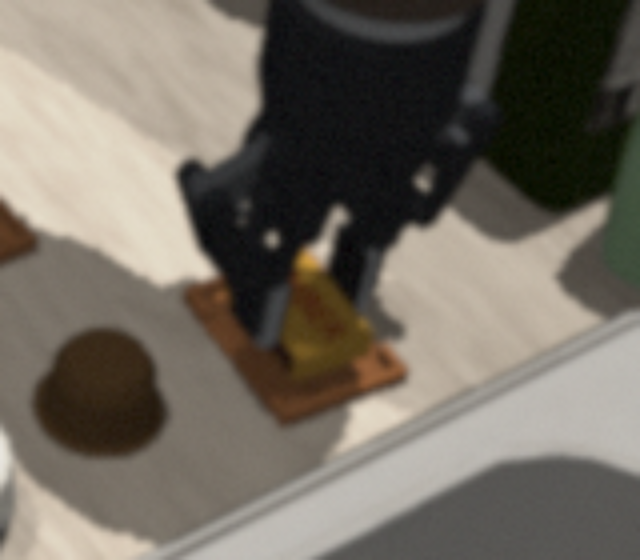

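Call:
servo_tool(
  moves=[
    [[0, 0, 0, 0, 0, 0.6, 0], [0, 0, 0, 0, 0, 0.3, 0], [0, 0, 0, 0, 0, 0, 0], [0, 0, 0, 0, 0, 0, 0]],
  ],
)

```text
time: 22.92
ee_pos: [0.6635, 0.1911, 0.0072]
tcp_rot: [179.9, 0.1, 173.7]
wrist_force: [-0.8, 0.2, 1.8]
opening: 0.0344
```

```bash
python3 go.py 662.7 190.5 7 173.8
```

```text
t=22.92 pos=[663.5 191.1   7.2] rot=[1.7992e+02 6.0000e-02 1.7370e+02] open=34.4 F=[-0.8  0.2  1.8] q=[16. 25. 10. 75.  0. 22.]
turn [ 0.001  0.001 -0.002] then shift cm [ 0.07 -0.07  0.02] shift now-axes [ 0.07 -0.07  0.02]
```

Call:
servo_tool(
  moves=[
    [[0, 0, 0, 0, 0, 0, 5], [0, 0, 0, 0, 0, 0, 5], [0, 0, 0, 0, 0, 0, 5], [0, 0, 0, 0, 0, -2, 5], [0, 0, 0, 0, 0, -3.5, 5], [0, 0, 0, 0, 0, -3.5, 7.5], [0, 0, 0, 0, 0, -3, 7.5], [0, 0, 0, 0, -3, 0, 7.5], [0, 0, 0, 0, -3.5, 0, 7.5], [0, 0, 0, 0, -3.5, 0, 7.5], [0, 0, 0, 0, -3, 0, 7.5], [0, 0, 0, 0, 0, 0, 7.5]],
  ],
)

```text
time: 23.92
ee_pos: [0.6484, 0.0591, 0.1337]
tcp_rot: [180.0, 0.2, 174.0]
wrist_force: [-0.4, 0.1, -0.1]
opening: 0.075
```

```bash
python3 go.py 666.5 11.7 110 225; python3 -c "
from h import *
im=imaging.camera('side');cv2.imwrite('pics/s15.png',cv2.resize(im[180:320,380:540],None,fx=4,fy=4))"
```

```text
t=23.92 pos=[648.4  59.1 133.7] rot=[1.7997e+02 1.6000e-01 1.7402e+02] open=75.0 F=[-0.4  0.1 -0.1] q=[ 5. 18. 14. 86.  0. 11.]
turn [-0.001  0.003 -0.89 ] then shift cm [ 2.07 -4.64  2.37] shift now-axes [-2.29 -4.53  2.38]
```

View pics/s15.png

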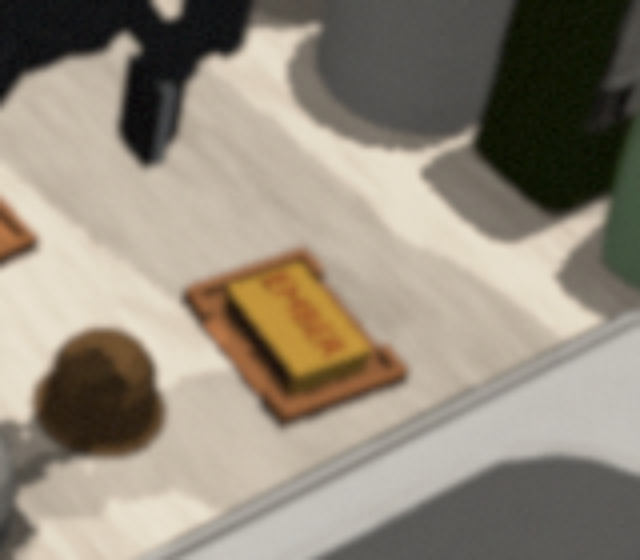

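The matchbox lies flat in its tray. Next is the timer.

Call:
servo_tool(
  moves=[
    [[0, 0, -0.112, 0, 0, -0.3, 7.5], [0, 0, -0.112, 0, 0, 0, 7.5], [0, 0, -0.112, 0, 0, 0, 7.5], [0, 0, -0.112, 0, 0, 0, 7.5], [0, 0, -0.112, 0, 0, 0, 7.5], [0, 0, -0.112, 0, 0, 0, 7.5], [0, 0, -0.112, 0, 0, 0, 7.5], [0, 0, -0.106, 0, 0, 0, 7.5], [0, 0, 0, 0, 0, 0, 7.5], [0, 0, 0, 0, 0, 0, 7.5]],
  ],
)

```text
time: 24.8
ee_pos: [0.6493, 0.0672, 0.1371]
tcp_rot: [-180.0, 0.3, -132.5]
wrist_force: [0.8, 0.1, -0.4]
opening: 0.0751
```

```bash
python3 go.py 666.5 11.7 80 225
```

```text
t=24.80 pos=[649.3  67.2 137.1] rot=[-179.98    0.29 -132.52] open=75.1 F=[ 0.8  0.1 -0.4] q=[  6.  18.  15.  87.   0. -42.]
turn [-0.     0.005  0.043] then shift cm [ 2.71 -5.15  5.71] shift now-axes [ 2.96 -5.02  5.7 ]
```

Call:
servo_tool(
  moves=[
    [[0, 0.005, 0.043, 0, 0, 0, 7.5], [0, 0, 0, 0.9, -1.7, 1.0, 7.5], [0, 0, 0, 0.9, -1.7, 2.0, 7.5], [0, 0, 0, 0.8, -1.5, 2.0, 7.5], [0, 0, 0, 0, 0, 0.5, 7.5], [0, 0, 0, 0, 0, 0, 7.5], [0, 0, 0, 0, 0, 0, 7.5]],
  ],
)

```text
time: 25.38
ee_pos: [0.6666, 0.0167, 0.0815]
tcp_rot: [-180.0, 0.1, -136.3]
wrist_force: [0.1, -0.2, 0.0]
opening: 0.0754
```

```bash
python3 go.py 666.5 11.7 60 225;python3 -c "
from h import *
im=imaging.camera('side');cv2.imwrite('pics/s16.png',cv2.resize(im[200:340,290:450],None,fx=4,fy=4))
im=imaging.camera('top');cv2.imwrite('pics/t16.png',cv2.resize(im[100:250,230:430],None,fx=3,fy=3))"
```

```text
t=25.38 pos=[666.6  16.7  81.5] rot=[-1.7995e+02  1.4000e-01 -1.3627e+02] open=75.4 F=[ 0.1 -0.2  0. ] q=[  1.  21.  12.  81.   0. -42.]
turn [-0.001  0.002 -0.022] then shift cm [ 0.36 -0.34  2.15] shift now-axes [ 0.36 -0.35  2.15]
```

View pics/s16.png

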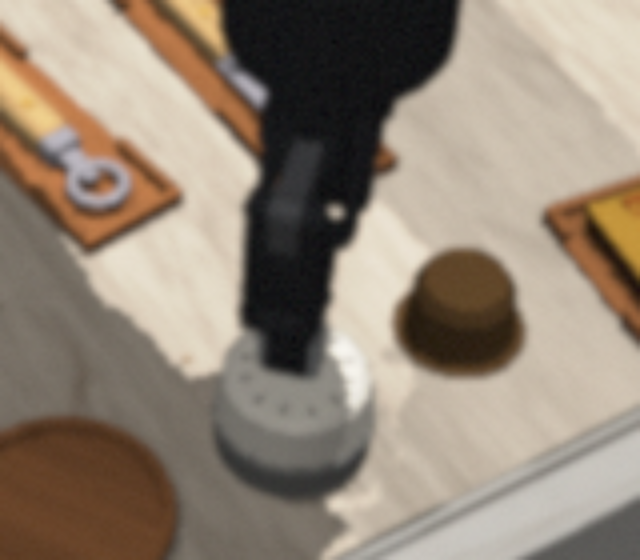

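View pics/t16.png

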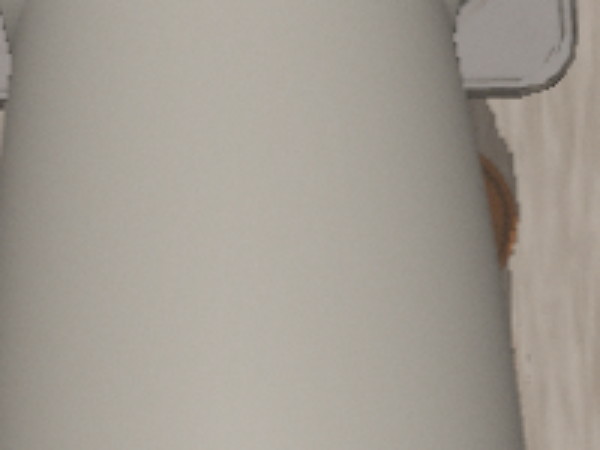

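Call:
servo_tool(
  moves=[
    [[0, 0.002, -0.022, 0.35, -0.35, 0.5, 8.3], [0, 0, 0, 0, 0, 0.8, 8.3], [0, 0, 0, 0, 0, 0, 8.3], [0, 0, 0, 0, 0, 0, 8.3]],
  ],
)

```text
time: 25.82
ee_pos: [0.6682, 0.015, 0.0728]
tcp_rot: [-179.7, 0.3, -134.9]
wrist_force: [0.4, 0.3, 0.1]
opening: 0.083
```

```bash
python3 go.py 666.5 11.7 40 225
```

```text
t=25.82 pos=[668.2  15.   72.8] rot=[-179.7     0.32 -134.88] open=83.0 F=[0.4 0.3 0.1] q=[  1.  21.  11.  80.   0. -44.]
turn [-0.005  0.006  0.002] then shift cm [ 0.36 -0.11  3.28] shift now-axes [ 0.37 -0.1   3.28]
```

Call:
servo_tool(
  moves=[
    [[-0.005, 0.006, 0, 0.35, -0.1, 1.0, 8.3], [0, 0, 0, 0, 0, 1.2, 8.3], [0, 0, 0, 0, 0, 0, 8.3], [0, 0, 0, 0, 0, 0, 8.3]],
  ],
)

```text
time: 26.15
ee_pos: [0.6666, 0.0126, 0.0496]
tcp_rot: [-180.0, 0.0, -134.9]
wrist_force: [0.0, -0.6, 0.0]
opening: 0.0831
```

```bash
python3 go.py 666.5 11.7 8 225;python3 -c "
from h import *
im=imaging.camera('side');cv2.imwrite('pics/s17.png',cv2.resize(im[220:350,290:450],None,fx=4,fy=4))"
```

```text
t=26.15 pos=[666.6  12.6  49.6] rot=[-1.7998e+02  1.0000e-02 -1.3491e+02] open=83.1 F=[ 0.  -0.6  0. ] q=[  1.  21.   9.  78.  -0. -44.]
turn [-0.     0.     0.002] then shift cm [ 0.07 -0.06  4.16] shift now-axes [ 0.08 -0.06  4.16]
```

View pics/s17.png

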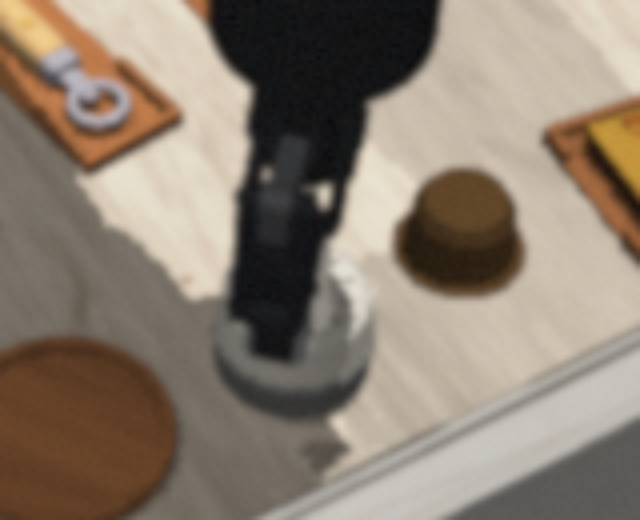

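Run:
```python
from h import *
P=[(.6666+.707*d,.0126-.707*d,.0626) for d in(.0415,.0555)]
print(w2p("side",P)-[290,220]); print((w2p("side",P)-[290,220])*4)
```

```text
[[68.21068953 85.58744291]
 [65.97339459 93.32811961]]
[[272.8427581  342.34977163]
 [263.89357836 373.31247845]]
```

Call:
servo_tool(
  moves=[
    [[0, 0, 0, 0.1, -0.1, 0.8, 8.3], [0, 0, 0, 0, 0, 0.6, 8.3], [0, 0, 0, 0, 0, 0, 8.3], [0, 0, 0, 0, 0, 0, 8.3]],
  ],
)

```text
time: 26.53
ee_pos: [0.6664, 0.0109, 0.0337]
tcp_rot: [180.0, -0.0, -134.9]
wrist_force: [0.5, 0.3, 1.0]
opening: 0.0831
```

```bash
python3 go.py 666.5 11.7 8 225
```

```text
t=26.53 pos=[666.4  10.9  33.7] rot=[ 1.7999e+02 -2.0000e-02 -1.3493e+02] open=83.1 F=[0.5 0.3 1. ] q=[  1.  22.   8.  76.  -0. -44.]
turn [ 0.    -0.     0.001] then shift cm [-0.06  0.04  2.57] shift now-axes [-0.06  0.04  2.57]
```

Call:
servo_tool(
  moves=[
    [[0, 0, 0, 0, 0, 0.8, 8.3], [0, 0, 0, 0, 0, 0.6, 8.3], [0, 0, 0, 0, 0, 0, 8.3], [0, 0, 0, 0, 0, 0, 8.3]],
  ],
)

```text
time: 26.87
ee_pos: [0.6664, 0.0109, 0.0182]
tcp_rot: [180.0, -0.0, -134.9]
wrist_force: [-0.6, 0.1, 0.3]
opening: 0.083
```

```bash
python3 go.py 666.5 11.7 8 225;python3 -c "
from h import *
im=imaging.camera('side');cv2.imwrite('pics/s18.png',cv2.resize(im[220:350,290:450],None,fx=4,fy=4))"
```

```text
t=26.87 pos=[666.4  10.9  18.2] rot=[ 1.8000e+02 -2.0000e-02 -1.3493e+02] open=83.0 F=[-0.6  0.1  0.3] q=[  1.  22.   7.  75.  -0. -44.]
turn [ 0.    -0.     0.001] then shift cm [-0.06  0.05  1.02] shift now-axes [-0.06  0.05  1.02]
```

View pics/s18.png

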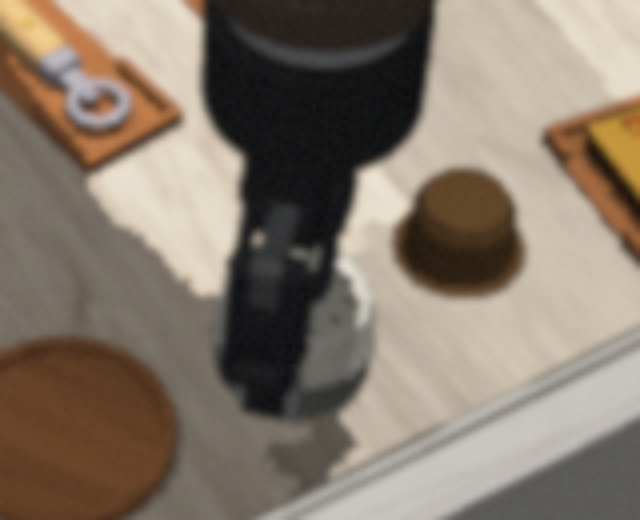

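Call:
servo_tool(
  moves=[
    [[0, 0, 0, 0, 0, 0.7, 8.3], [0, 0, 0, 0, 0, 0.2, 8.3], [0, 0, 0, 0, 0, 0, 8.3], [0, 0, 0, 0, 0, 0, 0], [0, 0, 0, 0, 0, 0, 0], [0, 0, 0, 0, 0, 0, 0], [0, 0, 0, 0, 0, 0, 0], [0, 0, 0, 0, 0, 0, 0]],
  ],
  force=50,
)

```text
time: 27.58
ee_pos: [0.6671, 0.011, 0.0098]
tcp_rot: [-179.9, 0.1, -134.9]
wrist_force: [-0.2, 0.2, -0.7]
opening: 0.0579
```

```bash
python3 go.py 655.5 -81.8 60 225
```

```text
t=27.58 pos=[667.1  11.    9.8] rot=[-1.7993e+02  7.0000e-02 -1.3493e+02] open=57.9 F=[-0.2  0.2 -0.7] q=[  1.  22.   6.  74.  -0. -44.]
turn [-0.001  0.001  0.001] then shift cm [ 7.38 -5.74 -5.02] shift now-axes [ 7.38 -5.74 -5.02]
```

Call:
servo_tool(
  moves=[
    [[0, 0, 0, 0, 0, -1, 0], [0, 0, 0, 0, 0, -2, 0], [0, 0, 0, 0, 0, -2, 0], [0, 0, 0, 2.4, -1.9, 0, 0], [0, 0, 0, 2.4, -1.9, 0, 0], [0, 0, 0, 1.8, -1.4, 0, 0], [0, 0, 0, 0, 0, 0, 0], [0, 0, 0, 0, 0, 0, 0]],
  ],
)

```text
time: 28.25
ee_pos: [0.6571, -0.0743, 0.0668]
tcp_rot: [-179.8, 0.1, -134.8]
wrist_force: [-0.2, 0.8, -0.5]
opening: 0.0584
```

```bash
python3 go.py 655.5 -81.8 40 225;python3 -c "
from h import *
im=imaging.camera('side');cv2.imwrite('pics/s19.png',cv2.resize(im[230:370,230:390],None,fx=4,fy=4))
im=imaging.camera('top');cv2.imwrite('pics/t19.png',im)"
```

```text
t=28.25 pos=[657.1 -74.3  66.8] rot=[-1.7985e+02  1.0000e-01 -1.3477e+02] open=58.4 F=[-0.2  0.8 -0.5] q=[ -6.  20.   9.  79.  -0. -52.]
turn [-0.003  0.002  0.004] then shift cm [ 0.64 -0.41  2.68] shift now-axes [ 0.65 -0.4   2.67]
```

View pics/s19.png

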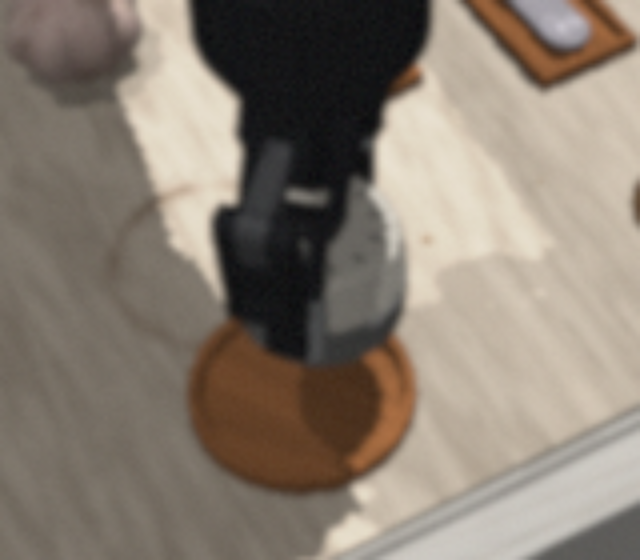

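View pics/t19.png

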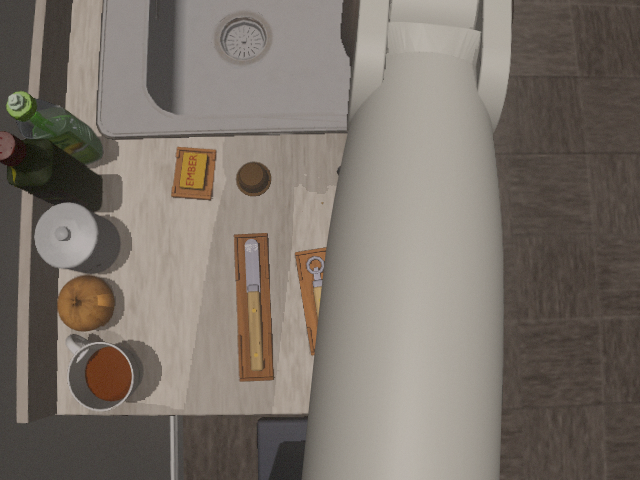

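Run:
```python
from h import *
a=np.linspace(0,2*np.pi,60)
im=cv2.imread("pics/s19.png")
for z,c in((.057,(0,0,255)),(.09,(0,255,0))):
    P=np.c_[.6571+.031*np.cos(a),-.0743+.031*np.sin(a),0*a+z]
    q=((w2p("side",P)-[230,230])*4).astype(np.int32); cv2.polylines(im,[q],True,c,1)
cv2.imwrite("pics/s19b.png",im)
```

```text
(no output)
```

View pics/s19b.png

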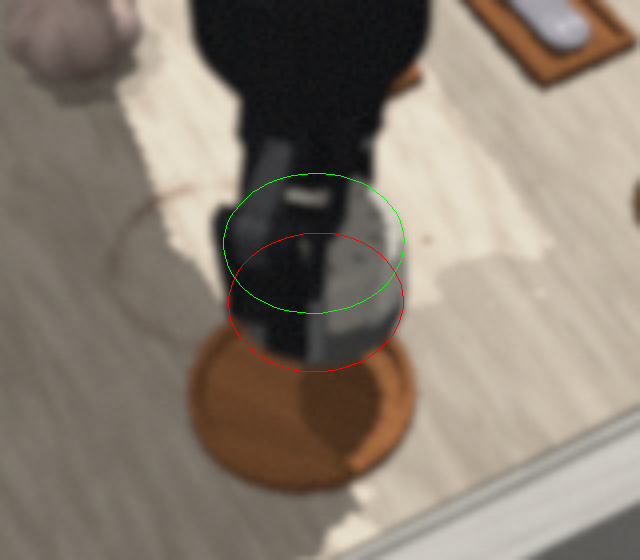

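The expected base circle (red) matches the held timer to about 2 mm, so it is centred in the grip. I'll lower it.

Call:
servo_tool(
  moves=[
    [[-0.003, 0.002, 0.004, 0.6, -0.4, 1.0, 0], [0, 0, 0, 0, 0, 1.2, 0], [0, 0, 0, 0, 0, 0.5, 0], [0, 0, 0, 0, 0, 0, 0], [0, 0, 0, 0, 0, 0, 0]],
  ],
)

```text
time: 28.77
ee_pos: [0.6552, -0.0777, 0.035]
tcp_rot: [179.8, -0.1, -134.7]
wrist_force: [0.2, -0.1, -0.2]
opening: 0.0577
```

```bash
python3 go.py 655.5 -81.8 13 225
```

```text
t=28.77 pos=[655.2 -77.7  35. ] rot=[ 1.7982e+02 -1.1000e-01 -1.3474e+02] open=57.7 F=[ 0.2 -0.1 -0.2] q=[ -7.  21.   7.  76.   0. -52.]
turn [ 0.003 -0.002  0.005] then shift cm [ 0.27 -0.31  2.2 ] shift now-axes [ 0.27 -0.31  2.2 ]
```

Call:
servo_tool(
  moves=[
    [[0.003, -0.002, 0.005, 0.3, -0.35, 0.4, 0], [0, 0, 0, 0, 0, 0.4, 0], [0, 0, 0, 0, 0, 0, 0], [0, 0, 0, 0, 0, 0, 0]],
  ],
)

```text
time: 29.1
ee_pos: [0.6555, -0.082, 0.0256]
tcp_rot: [180.0, -0.0, -135.0]
wrist_force: [-0.4, -0.6, -0.5]
opening: 0.058
```

```bash
python3 go.py 655.5 -81.8 13 225;python3 -c "
from h import *
im=imaging.camera('side');cv2.imwrite('pics/s20.png',cv2.resize(im[230:370,230:390],None,fx=4,fy=4))"
```

```text
t=29.10 pos=[655.5 -82.   25.6] rot=[ 1.7997e+02 -1.0000e-02 -1.3500e+02] open=58.0 F=[-0.4 -0.6 -0.5] q=[ -7.  21.   6.  75.   0. -52.]
turn [ 0.001 -0.     0.   ] then shift cm [-0.01  0.01  1.26] shift now-axes [-0.01  0.01  1.26]
```

View pics/s20.png

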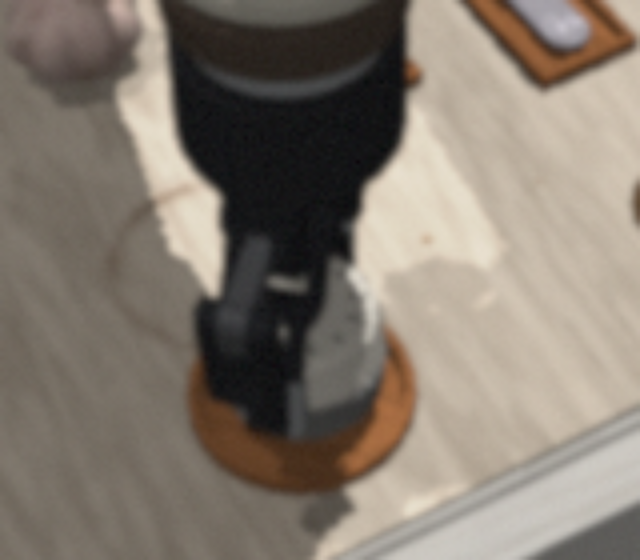

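Call:
servo_tool(
  moves=[
    [[0, 0, 0, 0, 0, 0.7, 0], [0, 0, 0, 0, 0, 0.4, 0], [0, 0, 0, 0, 0, 0, 0], [0, 0, 0, 0, 0, 0, 0]],
  ],
)

```text
time: 29.48
ee_pos: [0.6558, -0.082, 0.0141]
tcp_rot: [-180.0, 0.0, -135.0]
wrist_force: [0.3, 0.4, -1.5]
opening: 0.0577
```

```bash
python3 go.py 655.5 -81.8 13 225
```

```text
t=29.48 pos=[655.8 -82.   14.1] rot=[-1.7999e+02  3.0000e-02 -1.3500e+02] open=57.7 F=[ 0.3  0.4 -1.5] q=[ -7.  21.   5.  74.   0. -52.]
turn [-0.     0.001 -0.   ] then shift cm [0.01 0.03 0.11] shift now-axes [0.01 0.03 0.11]
```

Call:
servo_tool(
  moves=[
    [[0, 0, 0, 0, 0, 0.13, 0], [0, 0, 0, 0, 0, 0, 0], [0, 0, 0, 0, 0, 0, 7.6], [0, 0, 0, 0, 0, 0, 7.6], [0, 0, 0, 0, 0, 0, 7.6], [0, 0, 0, 0, 0, 0, 7.6], [0, 0, 0, 0, 0, -1, 8], [0, 0, 0, 0, 0, -2, 8], [0, 0, 0, 0, 0, -3, 8], [0, 0, 0, 0, 0, -3, 8], [0, 0, 0, 0, 0, 0, 8]],
  ],
)

```text
time: 30.4
ee_pos: [0.6545, -0.0818, 0.1078]
tcp_rot: [179.9, -0.1, -135.0]
wrist_force: [1.8, -0.1, 0.3]
opening: 0.0799
```

```bash
python3 go.py 450 -250 200 225
```

```text
t=30.40 pos=[654.5 -81.8 107.8] rot=[ 1.799e+02 -6.000e-02 -1.350e+02] open=79.9 F=[ 1.8 -0.1  0.3] q=[ -7.  20.  14.  84.   0. -52.]
turn [ 0.002 -0.001  0.   ] then shift cm [26.35  2.57 -9.22] shift now-axes [26.36  2.59 -9.19]
```

Call:
servo_tool(
  moves=[
    [[0, 0, 0, 0, 0, -3, 8], [0, 0, 0, 0, 0, -3, 8], [0, 0, 0, 3.8, 0, 0, 8], [0, 0, 0, 3.8, 0, 0, 8], [0, 0, 0, 3.8, 0, 0, 8], [0, 0, 0, 3.8, 0, 0, 8], [0, 0, 0, 3.8, 0, 0, 8], [0, 0, 0, 3.8, 0, 0, 8], [0, 0, 0, 3.8, 0, 0, 8], [0, 0, 0, 3.8, 0, 0, 8], [0, 0, 0, 3.8, 0, 0, 8], [0, 0, 0, 0, 0, 0, 8]],
  ],
)

```text
time: 31.4
ee_pos: [0.4068, -0.3322, 0.1827]
tcp_rot: [-179.1, 0.3, -134.6]
wrist_force: [-0.2, 0.2, 0.1]
opening: 0.0801
```

```bash
python3 go.py 450 -250 200 225;python3 -c "
from h import *
im=imaging.camera('side');cv2.imwrite('pics/s21.png',im)
im=imaging.camera('top');cv2.imwrite('pics/t21.png',im);cv2.imwrite('pics/t21c.png',cv2.resize(im[130:400,150:480],None,fx=2,fy=2))"
```

```text
t=31.40 pos=[ 406.8 -332.2  182.7] rot=[-179.06    0.33 -134.6 ] open=80.1 F=[-0.2  0.2  0.1] q=[-39.  -0.  -1.  89.   0. -85.]
turn [-0.016  0.006  0.007] then shift cm [-8.86  2.76 -1.73] shift now-axes [-8.89  2.66 -1.73]
```

View pics/t21c.png

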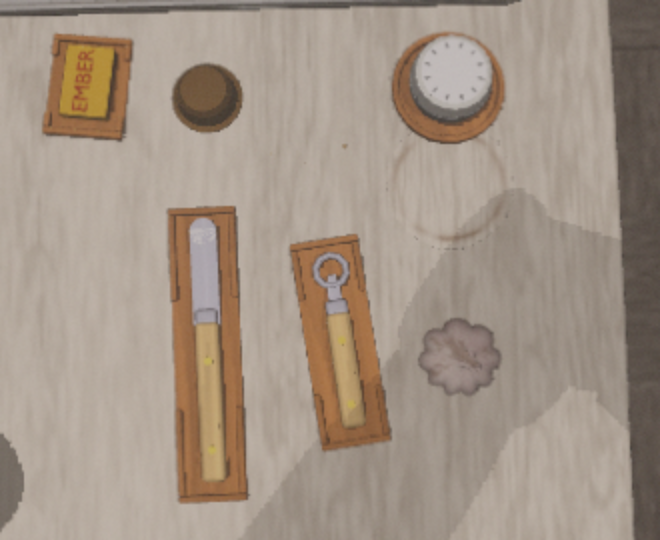

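View pics/s21.png

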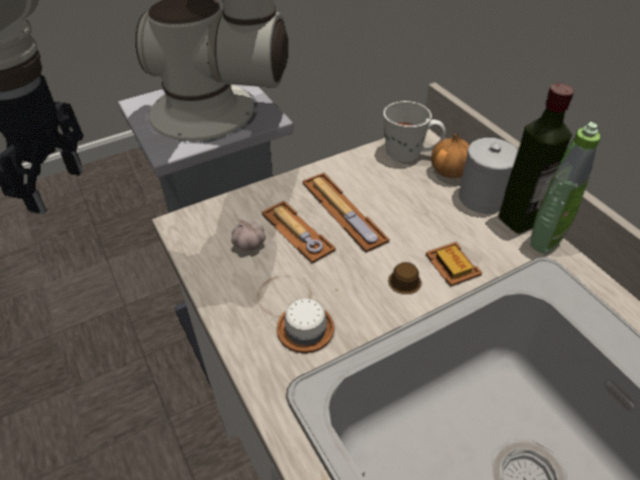

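Both views show all four items in their trays: timer at (376,166) in the top frame and matchbox at (194,170). The garlic and pod look unmoved. A numeric check of the seating comes next.

Run:
```python
from h import *
print("timer cap top",p2w("top",[(376,166)],.045)*1000,"tray ~653,-81")
print("side",p2w("side",[(306,315)],.045)*1000,"tray ~657.8,-82.6")
d=0
a=cv2.imread("pics/top0.png").astype(int);b=cv2.imread("pics/t21.png").astype(int)
for n,(x,y) in dict(garlic=(380,309),pod=(253,178)).items():
    print(n,np.abs(a-b)[y-25:y+25,x-25:x+25].mean().round(1))
im=cv2.imread("pics/t21.png");hsv=cv2.cvtColor(im,cv2.COLOR_BGR2HSV)
m=cv2.inRange(hsv,(15,90,90),(30,255,255))
for r in rect("top",m,.017): print(np.round(r,1))
W=lambda p,z:p2w("top",[p],z)[0].round(4)*1000
print("spr tip/pommel",W((251.5,239),.010),W((257.3,370),.013))
print("op tip/pommel",W((315.5,256.5),.010),W((326.5,343.5),.013))
```

```text
timer cap top [[655.11519937 -81.23176857  45.        ]] tray ~653,-81
side [[662.2120196 -82.2603993  45.       ]] tray ~657.8,-82.6
garlic 15.2
pod 1.6
[254.9 331.2 421.3  99.3 113.6  18.9   2.1]
[322.6 314.9 442.6   0.5  82.8  18.5   7.4]
[ 81.2 303.9 463.7 358.1  78.7  76.4  53.2]
[250.6 174.8 654.6 104.   36.4  33.2  71.7]
[192.9 170.2 661.6 190.8  57.5  37.6  -6.6]
spr tip/pommel [556.7 103.7  10. ] [364.5  97.   13. ]
op tip/pommel [528.7   9.2  10. ] [400.9  -4.1  13. ]
```

```bash
python3 -c "
from workcell import bot
print(bot.get_obs()['time']); print(bot.job_done())"
```

```text
31.5
the job is handed in; nothing more can be done
None
```

I put the spreading knife, bottle opener, matchbox and kitchen timer, in that order, each flat in its own tray. I handed the job in at 31.5 s with the gripper clear of everything.

The final checks used both cameras:
- **Spreader and opener:** each lies within its recess. By the top view, the spreader has about 4 mm of clearance at the blade end and 10 mm at the handle end.
- **Matchbox:** it sits about 1 mm from its tray's centre.
- **Timer:** it sits about 2 mm off centre by the top view and 4 mm by the side view, against 7 mm of clearance.
- **Coffee capsule:** the top-view image around it is unchanged.
- **Garlic:** it is in the same place by eye, but the arm's shadow fell on it, so the pixel comparison there did not settle it.

**Camera disagreement:** the two cameras differ by about 4 mm in x, so I used the mean of both for tray and object positions.

**Wrong turn:** I once carried the spreader the wrong way, out past the edge of the worktop. I brought it back still held, and nothing was touched.

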